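# Make up two repair kits from the valve-radio stock

### The job

Make up two repair kits in the wooden trays: the choke, the shorter glass valve and the cream dial knob go in the three-pocket tray, with the choke in the middle pocket, and the taller glass valve and the brass clamp ring go in the two-pocket tray. Give each thing a pocket to itself, set upright about the middle of the pocket and flat on its floor, and put the heavy choke in before the short valve joins it. Do not drop or topple the glass valves, and leave the green canister, the solder reel and the screwdriver where they are.

Things in the scene. Friction and masses are not known exactly. Their poses are not given: they have to be found in the camera images.
- tray_three: Three-pocket kit tray of pale plywood with dark wooden walls, fixed to the desk, 226 x 78 mm, 10 mm tall. Three square 70 mm pockets in a row along its x axis, centres at x = -74, 0 and +74 mm, y = 0; floor 4 mm thick, walls 4 mm thick and rising 6 mm above the floor. Origin: centre of the underside; z up.
- tray_two: Two-pocket kit tray, the same make, fixed, 152 x 78 mm, 10 mm tall. Two square 70 mm pockets along its x axis, centres at x = -37 and +37 mm, y = 0; floor 4 mm thick, walls 4 mm thick and rising 6 mm above the floor. Origin: centre of the underside; z up.
- choke: Rust-spotted steel-cored choke, a block 44 mm (x) x 34 mm (y) x 36 mm tall, about 0.22 kg; the whole outline can be gripped as a plain box. It stands on the desk at the start. Origin: centre of the underside; z up.
- valve_short: The shorter clear glass valve, an upright cylinder 19 mm in diameter, 42 mm tall to the pip of its domed top, 14 g. It stands on the desk at the start. Origin: centre of the underside; z up.
- valve_tall: The taller clear glass valve, an upright cylinder 22 mm in diameter, 66 mm tall to the pip of its domed top, 20 g. It stands on the desk at the start. Origin: centre of the underside; z up.
- dial_knob: Cream bakelite dial knob lying skirt down: skirt 44 mm in diameter and 5 mm thick, above it the knob proper, 30 mm in diameter, up to 26 mm; 45 g. Origin: centre of the underside; z up.
- clamp_ring: Brass valve clamp ring lying flat: 36 mm outside diameter, 28 mm inside, 16 mm tall, with a small clamping lug that reaches 25 mm from the centre along its +x axis (10 mm wide in y); 45 g. Origin: centre of the ring at its underside; z up.
- canister: Green screw-top tin canister, 51 mm in diameter, 62 mm tall. Stays where it is. Origin: centre of the underside; z up.
- solder_reel: Reel of solder lying flat, black flanges 50 mm in diameter, 30 mm tall. Stays where it is. Origin: centre of the underside; z up.
- screwdriver: Screwdriver, 190 mm long, lying across the far side of the desk behind the stock. Stays where it is. Its x axis runs along it, the handle to -x.
Mind the look-alikes: they are no part of the job. Leave any orange or turquoise look-alike of the valve_tall alone. Leave any orange look-alike of the choke alone.

How it is judged:
On the way, in this order (a step that is already met when the one before it is completed fails the run):
1. the choke stands in the middle pocket of the three-pocket tray (x of choke in the frame of tray_three between -0.015 and 0.015 m and y of choke in the frame of tray_three between -0.015 and 0.015 m and z of choke in the frame of tray_three between 0 and 0.008 m and angle between choke's own z axis and vertical below 0.15 rad and linear speed of choke below 0.03 m/s), for 0.2 s.
2. after it, the short valve stands in an end pocket of the three-pocket tray (((x of valve_short in the frame of tray_three between -0.089 and -0.059 m and y of valve_short in the frame of tray_three between -0.015 and 0.015 m and z of valve_short in the frame of tray_three between 0 and 0.008 m and angle between valve_short's own z axis and vertical below 0.15 rad and linear speed of valve_short below 0.03 m/s) or (x of valve_short in the frame of tray_three between 0.059 and 0.089 m and y of valve_short in the frame of tray_three between -0.015 and 0.015 m and z of valve_short in the frame of tray_three between 0 and 0.008 m and angle between valve_short's own z axis and vertical below 0.15 rad and linear speed of valve_short below 0.03 m/s))), for 0.2 s.
At the end, for the whole second after the job is handed in: Choke in the middle and short valve and knob in the end pockets of the three-pocket tray; tall valve and ring one in each pocket of the two-pocket tray; each within 15 mm of its pocket's centre along both tray axes, within 4 mm of the floor, upright within 0.15 rad, at rest (all of step 1 and ((x of valve_short in the frame of tray_three between 0.059 and 0.089 m and y of valve_short in the frame of tray_three between -0.015 and 0.015 m and z of valve_short in the frame of tray_three between 0 and 0.008 m and angle between each of valve_short, dial_knob's own z axis and vertical below 0.15 rad and x of dial_knob in the frame of tray_three between -0.089 and -0.059 m and y of dial_knob in the frame of tray_three between -0.015 and 0.015 m and z of dial_knob in the frame of tray_three between 0 and 0.008 m) or (x of valve_short in the frame of tray_three between -0.089 and -0.059 m and y of valve_short in the frame of tray_three between -0.015 and 0.015 m and z of valve_short in the frame of tray_three between 0 and 0.008 m and angle between each of valve_short, dial_knob's own z axis and vertical below 0.15 rad and x of dial_knob in the frame of tray_three between 0.059 and 0.089 m and y of dial_knob in the frame of tray_three between -0.015 and 0.015 m and z of dial_knob in the frame of tray_three between 0 and 0.008 m)) and ((x of valve_tall in the frame of tray_two between 0.022 and 0.052 m and y of valve_tall in the frame of tray_two between -0.015 and 0.015 m and z of valve_tall in the frame of tray_two between 0 and 0.008 m and angle between each of valve_tall, clamp_ring's own z axis and vertical below 0.15 rad and x of clamp_ring in the frame of tray_two between -0.052 and -0.022 m and y of clamp_ring in the frame of tray_two between -0.015 and 0.015 m and z of clamp_ring in the frame of tray_two between 0 and 0.008 m) or (x of valve_tall in the frame of tray_two between -0.052 and -0.022 m and y of valve_tall in the frame of tray_two between -0.015 and 0.015 m and z of valve_tall in the frame of tray_two between 0 and 0.008 m and angle between each of valve_tall, clamp_ring's own z axis and vertical below 0.15 rad and x of clamp_ring in the frame of tray_two between 0.022 and 0.052 m and y of clamp_ring in the frame of tray_two between -0.015 and 0.015 m and z of clamp_ring in the frame of tray_two between 0 and 0.008 m)) and linear speed of each of valve_tall, valve_short, clamp_ring, dial_knob below 0.03 m/s); the robot touches nothing.
It fails at once if the canister, the solder reel or the screwdriver is shifted more than 20 mm (distance of any of canister, solder_reel, screwdriver from where it was at the start of the episode above 0.02 m).
It fails at once if a glass valve is tipped by more than 0.7 rad (angle between any of valve_tall, valve_short's own z axis and vertical above 0.7 rad).
It fails at once if a glass valve is dropped (moves faster than 0.5 m/s out of the fingers) ((linear speed of valve_tall above 0.5 m/s and contact force between the fingers and valve_tall below 0.05 N) or (linear speed of valve_short above 0.5 m/s and contact force between the fingers and valve_short below 0.05 N)).
It also fails if it takes over 128 s, if anything falls off the work surface, if the arm or the gripper's body presses on something with over 40 N, if the wrist force passes 120 N, or if a joint passes its speed limit or range.

### The arm

A 6-joint arm with a two-finger parallel gripper is mounted at the origin on the work surface. World frame = base frame: x ahead of the robot, y to its left, z up, the work surface at z = 0. Lengths are in m, angles in rad, forces in N, time in s.
With the tool pointing down it reaches from about 0.375 to 0.9 m from the base axis. Payload 3.1 kg.
Tool frame: the origin (TCP) lies between the finger pads; the fingertips stand manip.finger_overhang ahead of it and the grasp point (between the pads) lies 5 mm behind it (manip.finger_overhang is the distance from the TCP to the fingertips, in m); z points along the fingers, y is the line along which they close (so a half turn about z gives the same grasp; the last joint's range is limited). The gripper opens to 85 mm and grips with 20 to 120 N. Pads are 22 mm wide; open, the fingers measure 114 mm over their backs; the gripper's body (76 mm by 85 mm) begins 54 mm behind the grasp point. The pads swing forward as they close: fully open they stand 13 mm farther back than shut.
Start: joints at [1.147, 0.527, 1.433, -0, 1.181, -0.178], TCP at [0.152, 0.606, 0.225] pointing down, gripper open.
Joint ranges: [-3.08, 3.08], [-0.75, 2.2], [0.22, 2.44], [-1.43, 4.57], [0, 2.65], [-2.85, 2.85]. Speed limits (rad/s): [2.79, 2.79, 3.14, 3.14, 3.14, 3.14].

### API

Orientations are given as a unit quaternion [x, y, z, w].
In Python, from station import manip gives the robot as it stands.
- The arm moves only by the tool drive_tool, never from a script. Its argument "plan" is a list of rows, each a list of 7 numbers: the shift along the tool's x, y, z in m, then the turn, a rotation vector about the tool's x, y, z in degrees, then the opening, from -1 (shut) to 1 (fully open). In form: [[x, y, z, wx, wy, wz, gripper], ...]. A call has 1 to 10 rows; each row shifts and turns the commanded pose from where the row before left it, along the tool's axes as they then stand; what a row does not reach is not made up. A row lasts 1/10 s, in which the tool goes at most 50 mm and 8.59 degrees, less where a joint would pass 70% of its speed; a pose out of reach is approached as far as the arm can. A call is refused whole if a number of a shift passes 0.05 or a number of a turn 8.59, either way. A call with a gripper value outside its range is refused whole. The fingers move at their own pace and stop on an object; "newtons" is the grip in N (left out, the last holds). Time passes only in rows, so rows that do not move let the fingers close. It gives the time, the measured TCP pose, the force, the opening and the grip force at its end, in the units of the state.
- manip.sense(): the state, without advancing time (a new reading comes with each control period).
- manip.snapshot(name): name is "side" or "top" or "wrist"; returns a dict with "image" (480x640x3 uint8, red, green, blue), "z_map" (480x640 float32, m along the optical axis (not along the pixel's ray), 0 where there is no reading), "fov_y" (degrees; the focal length in pixels is half the picture's height over the tangent of half this angle, whatever the lens; pixels are square), "cx", "cy" (the principal point, pixels), "extrinsics" (4x4, takes a point from camera to world coordinates); the wrist camera has in their place "mount" (4x4, takes a point from camera to tool coordinates, whose origin is the TCP and whose axes are the flange's). Camera axes: x right, y up, looking along -z (the intrinsics and any distortion apply to the point x, -y, -z); pixel columns grow to the right and rows downward; lengths in m; the calibration is good to about 2 mm. A picture is of the moment at which its call begins: read the wrist's pose just before it.
- manip.sign_off(): hands the job in; it is judged then, once.
The state is a dict: "t": time; "q": joint angles; "qd": joint speeds; "tau": joint torques, N m; "tcp_pos": TCP position; "tool_rot": TCP orientation; "force": force on the tool from outside, world axes, zero at the start; "ft_torque": the same for the moment, N m; "finger_gap": opening from 0.0 (shut) to 1.0 (fully open); "gripper_force": force on a finger pad.
Only numpy, scipy, OpenCV 4.12 (cv2) and the standard library are available. Lean on these libraries where they do the work, as an engineer would, in place of code of your own. Each camera call takes 0.05 s, during which the arm holds its last target. There are 200 camera calls.

## Working session

There is one attempt and no reset: what is moved stays moved. The work goes in short steps, Python scripts to look and compute and a tool call to move; the robot and the scene stay as the last step left them, time stands still between calls to the robot, and variables do not carry over. Pictures are saved under pics/ and viewed, at most 14 in all, crops included, and the job is handed in when it is done.

Besides the shell and the picture viewer there is one more tool, called as a command line: name --pt "numbers of a row" for each row, then --argument value for the rest. drive_tool: Moves the arm, as the interface text tells. Its arguments: {"type":"object","properties":{"plan":{"type":"array"},"newtons":{"type":"number"}},"required":["plan"]}

```bash
mkdir -p pics
cat > h.py <<'E'
import numpy as np, cv2, pickle
from station import manip
def snap(n):
    s=manip.sense(); d=manip.snapshot(n); d['s']=s; return d
def save(d,f): cv2.imwrite(f,cv2.cvtColor(d['image'],cv2.COLOR_RGB2BGR))
E
python3 - <<'E'
from h import *
print(manip.finger_overhang, manip.sense())
for n in ('top','side','wrist'):
    d=snap(n); save(d,f'pics/{n}0.png'); pickle.dump({k:v for k,v in d.items()},open(f'{n}0.pkl','wb'))
    print(n,[ (k,np.round(v,4).tolist()) for k,v in d.items() if k not in('image','z_map','s')], [k for k in d])
E
```

```text
0.014 {'t': 0.0, 'q': array([ 1.14649176e+00,  5.28455160e-01,  1.43389331e+00,  3.45944816e-05,
        1.18141419e+00, -1.78505999e-01]), 'qd': array([-2.17291884e-03,  1.89552525e-04,  1.16094284e-04, -1.13575684e-03,
       -1.95275520e-05, -9.22219691e-04]), 'tau': array([-3.38779125e-05, -4.42358565e+01, -1.78020555e+01, -3.44304844e-04,
        8.51510471e-03, -2.14511510e-05]), 'tcp_pos': array([0.15174308, 0.60554969, 0.22374327]), 'tool_rot': array([ 1.22596595e-01,  9.92455993e-01, -1.03134185e-03, -3.37370527e-04]), 'force': array([-0.53350553,  0.21714181,  0.49551956]), 'ft_torque': array([ 0.03884628, -0.03126345,  0.03038309]), 'gripper_force': 0.0, 'finger_gap': 1.0009281555176408}
top [('fov_y', 45.8333), ('cx', 322.6968), ('cy', 238.7734), ('extrinsics', [[0.0284, 0.9946, -0.1003, 0.4318], [-0.9995, 0.0299, 0.014, -0.002], [0.0169, 0.0998, 0.9949, 1.2599], [0.0, 0.0, 0.0, 1.0]])] ['image', 'z_map', 'fov_y', 'cx', 'cy', 'extrinsics', 's']
side [('fov_y', 57.4691), ('cx', 315.2935), ('cy', 238.3478), ('extrinsics', [[-0.6902, 0.378, -0.6171, 0.1052], [-0.7235, -0.3798, 0.5765, 0.4236], [-0.0164, 0.8443, 0.5356, 0.4188], [0.0, 0.0, 0.0, 1.0]])] ['image', 'z_map', 'fov_y', 'cx', 'cy', 'extrinsics', 's']
wrist [('fov_y', 67.5697), ('cx', 320.0044), ('cy', 231.6506), ('mount', [[-0.0013, 0.948, 0.3183, 0.0822], [1.0, 0.0016, -0.0006, -0.0013], [-0.0011, 0.3183, -0.948, -0.149], [0.0, 0.0, 0.0, 1.0]])] ['image', 'z_map', 'fov_y', 'cx', 'cy', 'mount', 's']
```

View pics/top0.png

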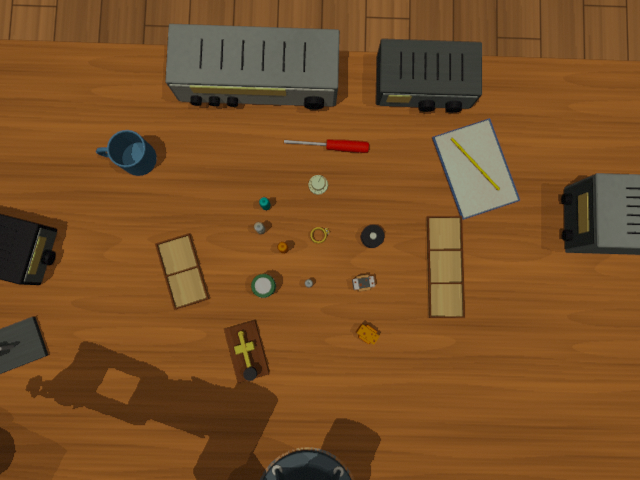

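View pics/side0.png

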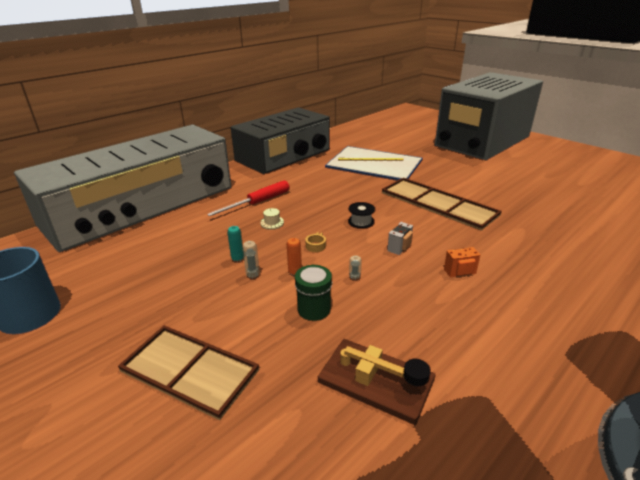

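Top view: tray_three is around (446,267) and tray_two around (182,271). The choke is at (364,282), the short valve at (309,283), the tall clear valve at (259,227), the ring at (319,235) and the knob at (318,184). The turquoise (265,203) and orange (283,247) decoys stand close to the tall valve. The side view agrees.

```bash
cat >> h.py <<'E'
from scipy.spatial.transform import Rotation as Rn
def T(d):
    if 'extrinsics' in d: return np.array(d['extrinsics'])
    M=np.eye(4); M[:3,:3]=Rn.from_quat(d['s']['tool_rot']).as_matrix(); M[:3,3]=d['s']['tcp_pos']
    return M@np.array(d['mount'])
def foc(d): return 240/np.tan(np.radians(d['fov_y'])/2)
def cast(d,uv,z):
    uv=np.atleast_2d(uv).astype(float); f=foc(d); M=T(d)
    r=np.c_[(uv[:,0]-d['cx'])/f,-(uv[:,1]-d['cy'])/f,-np.ones(len(uv))]@M[:3,:3].T
    return M[:3,3]+r*((z-M[2,3])/r[:,2])[:,None]
def cloud(d):
    v,u=np.mgrid[:480,:640]; f=foc(d); Z=d['z_map']; M=T(d)
    P=np.stack([(u-d['cx'])/f*Z,-(v-d['cy'])/f*Z,-Z],-1)@M[:3,:3].T+M[:3,3]
    P[Z==0]=np.nan; return P
def proj(d,p):
    M=np.linalg.inv(T(d)); q=M[:3,:3]@np.asarray(p)+M[:3,3]; f=foc(d)
    return d['cx']-f*q[0]/q[2], d['cy']+f*q[1]/q[2]
E
python3 - <<'E'
from h import *
d=pickle.load(open('top0.pkl','rb')); P=cloud(d)
print('table z',np.nanmedian(P[300:330,300:340,2]))
H=np.nan_to_num(P[...,2]).copy(); m=((H>0.008)&(H<0.12)).astype(np.uint8)
n,l,st,c=cv2.connectedComponentsWithStats(m)
for i in range(1,n):
    if st[i,4]<25 or not(120<c[i][0]<480 and 100<c[i][1]<400): continue
    h=np.nanpercentile(H[l==i],95); p=cast(d,c[i],h)[0]
    print(np.round(c[i]),st[i,4],'h',round(float(h),4),'xy',p[:2].round(4), 'reach',np.hypot(*p[:2]).round(3))
hsv=cv2.cvtColor(d['image'],cv2.COLOR_RGB2HSV); 
for u,v in [(446,267),(182,271),(446,232),(200,300)]: print(hsv[v,u],P[v,u].round(4))
E
```

```text
table z 0.0008123108045614558
[128. 152.] 1350 h 0.0912 xy [0.7202 0.3924] reach 0.82
[339. 145.] 600 h 0.0279 xy [ 0.7671 -0.0491] reach 0.769
[443. 150.] 26 h 0.0127 xy [ 0.7653 -0.2843] reach 0.816
[455. 177.] 126 h 0.0121 xy [ 0.7059 -0.3125] reach 0.772
[318. 183.] 164 h 0.0297 xy [ 0.6792 -0.0045] reach 0.679
[264. 203.] 116 h 0.0647 xy [0.6252 0.108 ] reach 0.634
[477. 201.] 41 h 0.0126 xy [ 0.653  -0.3619] reach 0.747
[465. 209.] 45 h 0.0131 xy [ 0.6335 -0.3341] reach 0.716
[436. 218.] 63 h 0.0135 xy [ 0.6124 -0.2709] reach 0.67
[459. 239.] 128 h 0.0151 xy [ 0.5657 -0.3218] reach 0.651
[259. 227.] 107 h 0.0648 xy [0.5724 0.1168] reach 0.584
[372. 235.] 412 h 0.0346 xy [ 0.5664 -0.1269] reach 0.58
[319. 234.] 103 h 0.0203 xy [ 0.5675 -0.0111] reach 0.568
[431. 247.] 119 h 0.0144 xy [ 0.546  -0.2593] reach 0.604
[175. 241.] 111 h 0.0149 xy [0.5424 0.3046] reach 0.622
[282. 247.] 95 h 0.0655 xy [0.5324 0.0662] reach 0.537
[184. 280.] 307 h 0.0145 xy [0.4584 0.281 ] reach 0.538
[448. 279.] 168 h 0.0139 xy [ 0.4759 -0.2984] reach 0.562
[263. 285.] 469 h 0.0664 xy [0.4508 0.1038] reach 0.463
[363. 282.] 294 h 0.0399 xy [ 0.4637 -0.1079] reach 0.476
[308. 283.] 61 h 0.0422 xy [0.4593 0.0095] reach 0.459
[442. 311.] 138 h 0.0151 xy [ 0.4075 -0.2838] reach 0.497
[463. 300.] 25 h 0.0144 xy [ 0.4311 -0.3307] reach 0.543
[246. 351.] 1794 h 0.0473 xy [0.3117 0.135 ] reach 0.34
[367. 334.] 307 h 0.0405 xy [ 0.3552 -0.1192] reach 0.375
[ 20 131 156] [ 0.5035 -0.2943  0.0075]
[ 13 196  78] [0.4776 0.2866 0.0103]
[ 20 131 156] [ 0.5818 -0.2944  0.0049]
[ 13 194  84] [0.4156 0.2444 0.0094]
```

View pics/wrist0.png

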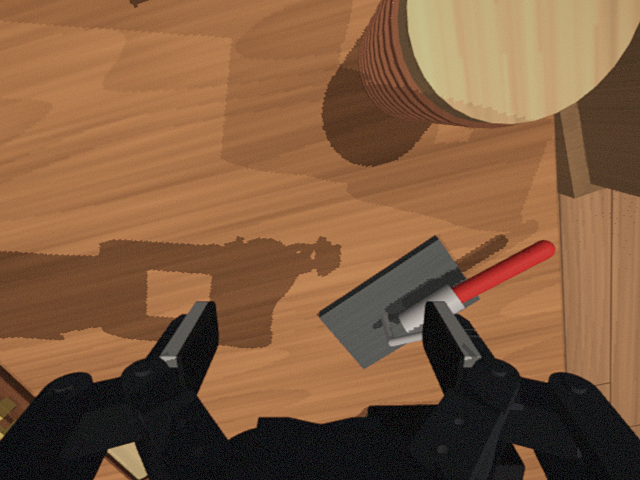

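The wrist view shows only the start area (a pot, a trowel and the fingers). The arm now goes over tray_two with the tool squared to the world.

drive_tool --pt "0 0 0 0 0 -7 1" --pt "0 0 0 0 0 -7 1" --pt "-0.035 -0.031 0 0 0 0 1" --pt "-0.035 -0.031 0 0 0 0 1" --pt "-0.035 -0.031 0 0 0 0 1" --pt "-0.035 -0.031 0 0 0 0 1" --pt "-0.035 -0.031 0 0 0 0 1" --pt "-0.035 -0.031 0 0 0 0 1" --pt "-0.035 -0.031 0 0 0 0 1" --pt "-0.035 -0.031 0 0 0 0 1"

```text
t: 1.15
tcp_pos: [0.4327, 0.3563, 0.2245]
tool_rot: [0.001, 1.0, -0.0, -0.0]
force: [1.7, 1.2, -0.4]
finger_gap: 0.999
gripper_force: 0.0
```

drive_tool --pt "-0.035 -0.031 0 0 0 0 1" --pt "-0.035 -0.031 0 0 0 0 1" --pt "0 0 0 0 0 0 1" --pt "0 0 0 0 0 0 1"

```text
t: 1.55
tcp_pos: [0.5019, 0.2947, 0.2242]
tool_rot: [0.002, 1.0, 0.0, -0.001]
force: [0.3, 0.9, 0.0]
finger_gap: 0.997
gripper_force: 0.0
```

Run:
```python
from h import *
d=snap('wrist'); save(d,'pics/w1.png'); pickle.dump(d,open('w1.pkl','wb'))
P=cloud(d); print(d['s']['tcp_pos'],d['s']['tool_rot'],np.nanmedian(P[100:200,300:340,2]))
```

```text
[0.50194086 0.29472386 0.22419648] [ 2.11178236e-03  9.99997531e-01  1.08780290e-05 -6.91972960e-04] 0.0037155478567909017
```

View pics/w1.png

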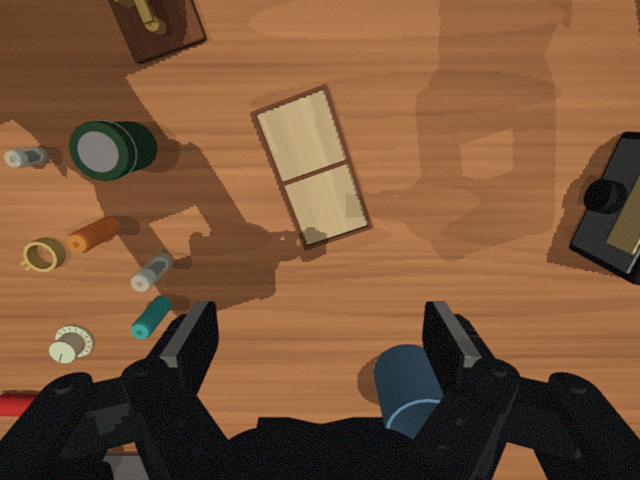

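In w1, tray_two's outer corners are near (251,114), (327,86), (371,226) and (306,249). The tall clear valve is at (152,272), with turquoise at (150,317) and orange at (93,233). Next come looks over the stock and over tray_three.

drive_tool --pt "-0.01 -0.048 0 0 0 0 1" --pt "-0.01 -0.048 0 0 0 0 1" --pt "-0.01 -0.048 0 0 0 0 1" --pt "-0.01 -0.048 0 0 0 0 1" --pt "-0.01 -0.048 0 0 0 0 1" --pt "-0.01 -0.048 0 0 0 0 1" --pt "0 0 0 0 0 0 1" --pt "0 0 0 0 0 0 1"

```text
t: 2.4
tcp_pos: [0.5604, 0.0083, 0.2245]
tool_rot: [0.001, 1.0, 0.001, -0.001]
force: [-0.5, 0.5, 0.3]
finger_gap: 1.002
gripper_force: 0.0
```

Run:
```python
from h import *
d=snap('wrist'); save(d,'pics/w2.png'); pickle.dump(d,open('w2.pkl','wb'))
```

drive_tool --pt "0 -0.048 0 0 0 0 1" --pt "0 -0.048 0 0 0 0 1" --pt "0 -0.048 0 0 0 0 1" --pt "0 -0.048 0 0 0 0 1" --pt "0 -0.048 0 0 0 0 1" --pt "0 0 0 0 0 0 1" --pt "0 0 0 0 0 0 1"

```text
t: 3.15
tcp_pos: [0.5608, -0.2306, 0.2243]
tool_rot: [0.0, 1.0, 0.001, -0.0]
force: [-0.1, 0.1, 1.0]
finger_gap: 1.0
gripper_force: 0.0
```

Run:
```python
from h import *
d=snap('wrist'); save(d,'pics/w3.png'); pickle.dump(d,open('w3.pkl','wb'))
print(d['s']['tcp_pos'])
for n in ('w1','w3'):
    d=pickle.load(open(n+'.pkl','rb'))
    hsv=cv2.cvtColor(cv2.GaussianBlur(d['image'],(5,5),0),cv2.COLOR_RGB2HSV)
    m=cv2.inRange(hsv,(16,60,40),(32,190,255))
    cn,_=cv2.findContours(m,cv2.RETR_EXTERNAL,cv2.CHAIN_APPROX_NONE)
    for c in cn:
        if cv2.contourArea(c)<1500: continue
        w=cast(d,c[:,0],0.004)[:,:2]
        r=cv2.minAreaRect((w*1000).astype(np.float32)); print(n,c[:,0].mean(0).round(),np.round(r[0],1),np.round(r[1],1),round(r[2],1))
```

```text
[ 0.56080512 -0.23064345  0.2243485 ]
w1 [326. 204.] [514.1 300.4] [70.1 70.1] 19.1
w1 [302. 135.] [443.7 276. ] [70.6 70.2] 19.2
w3 [264. 211.] [ 580.2 -290.7] [69.3 69.6] 1.7
w3 [258. 139.] [ 505.7 -293.1] [70.5 70. ] 1.5
w3 [251.  56.] [ 431.4 -295.4] [70.3 70. ] 1.7
```

View pics/w2.png

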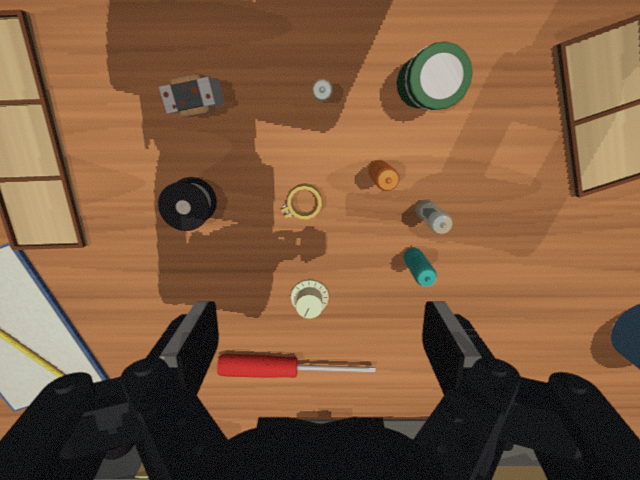

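View pics/w3.png

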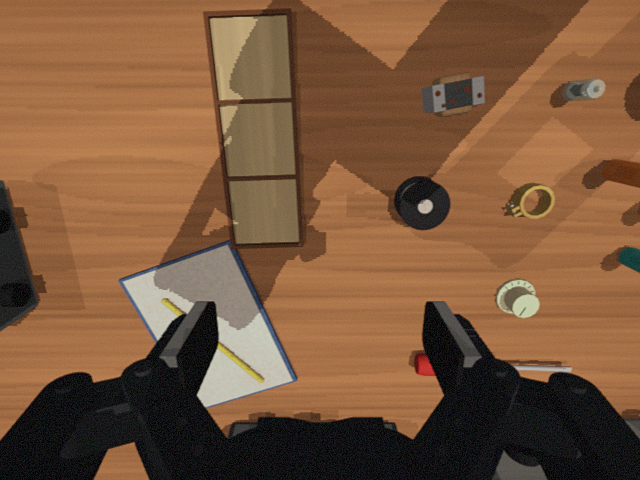

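Tray pockets come out at 70 mm, as they should. In w2 the choke is at (190,95), the short valve at (322,90), the ring at (304,202) with its lug to the left, the knob top at (309,307) and the tall valve top at (439,223). In w3 tray_three is at (255,130). Next I measure the objects in both views.

Run:
```python
from h import *
items={'choke':((.464,-.108),.036,.04),'vs':((.459,.0095),.042,.03),'vt':((.572,.117),.066,.024),'knob':((.679,-.0045),.026,.035),'ring':((.5675,-.011),.016,.035),'can':((.451,.104),.062,.04),'reel':((.566,-.127),.03,.04),'orange':((.532,.066),.065,.024),'turq':((.625,.108),.065,.024)}
for n in ('w2','w3','w1'):
    d=pickle.load(open(n+'.pkl','rb')); P=cloud(d)
    for k,(xy,h,r) in items.items():
        u,v=proj(d,(*xy,h))
        if not(20<u<620 and 15<v<330): continue
        D=np.hypot(P[...,0]-xy[0],P[...,1]-xy[1]); m=(D<r)&(abs(P[...,2]-h)<.008)
        if m.sum()<15: continue
        Q=P[m]; hz=np.percentile(Q[:,2],90)
        w=(Q[:,:2]*1000).astype(np.float32); R=cv2.minAreaRect(w)
        # recast mask pixels on nominal plane to suppress depth noise
        m2=cv2.morphologyEx(m.astype(np.uint8),cv2.MORPH_OPEN,np.ones((3,3),np.uint8))
        vv,uu=np.nonzero(m2)
        if len(uu)<10: continue
        c=(cast(d,np.c_[uu,vv],h)[:,:2]*1000).astype(np.float32); R=cv2.minAreaRect(c); e=cv2.minEnclosingCircle(c)
        print(n,k,m2.sum(),'top',round(hz,4),'rect',np.round(R[0],1),np.round(R[1],1),round(R[2],1),'circ',np.round(e[0],1),round(e[1],1))
d=pickle.load(open('w2.pkl','rb')); cv2.imwrite('pics/w2c.png',cv2.cvtColor(cv2.resize(d['image'][60:330,150:470],None,fx=2.2,fy=2.2,interpolation=cv2.INTER_CUBIC),cv2.COLOR_RGB2BGR))
```

```text
w2 choke 1801 top 0.0365 rect [ 464.4 -108. ] [33.1 46.4] 10.5 circ [ 464.1 -108.1] 24.8
w2 vs 339 top 0.0387 rect [460.2   9.7] [15.5 16.8] 89.8 circ [459.9   9.6] 8.9
w2 vt 336 top 0.0625 rect [573.9 116.6] [19.1 17.9] 89.8 circ [573.7 116.6] 9.6
w2 knob 569 top 0.0263 rect [678.8  -4.8] [28.6 31. ] 89.7 circ [678.8  -4.9] 16.5
w2 ring 510 top 0.0162 rect [565.5 -11.4] [40.2 34.6] 89.8 circ [567.5 -11.5] 21.6
w2 can 3428 top 0.063 rect [451.8 103.9] [51.3 49.4] 89.8 circ [451.8 103.7] 25.8
w2 reel 1993 top 0.0304 rect [ 566.5 -126.9] [50.5 48.7] 89.8 circ [ 566.5 -126.9] 25.5
w2 orange 403 top 0.0625 rect [533.6  65.6] [19.3 19. ] 3.8 circ [533.4  65.9] 10.2
w2 turq 312 top 0.0623 rect [626.9 107.7] [19.2 19. ] 70.4 circ [627.  107.8] 10.3
w3 choke 1817 top 0.0368 rect [ 464.  -110.6] [32.9 46.9] 10.5 circ [ 464.2 -110.4] 25.4
w3 vs 357 top 0.0392 rect [460.6   4.8] [18. 16.] 89.9 circ [460.9   4.5] 9.3
w3 knob 592 top 0.0266 rect [679.9  -7.3] [33.4 29.1] 53.9 circ [679.6  -7.4] 17.2
w3 ring 694 top 0.0164 rect [565.8 -13.3] [43.6 35.7] 83.0 circ [568.2 -13.9] 22.5
w3 reel 1970 top 0.0307 rect [ 566.6 -127.7] [49.9 48.7] 89.9 circ [ 566.6 -128. ] 25.3
w1 vt 286 top 0.0622 rect [572.2 123.3] [17.8 18.6] 81.1 circ [572.4 123.8] 9.8
w1 ring 595 top 0.0156 rect [564.7  -4.8] [38. 39.] 67.6 circ [564.4  -7.6] 23.4
w1 can 2974 top 0.0625 rect [450.6 107.5] [53.1 49.2] 89.7 circ [450.2 107.6] 26.8
w1 orange 354 top 0.0622 rect [532.   72.7] [18.9 19.8] 78.1 circ [531.9  72.7] 10.9
w1 turq 262 top 0.0619 rect [625.5 114.6] [17.8 19.2] 81.1 circ [625.6 114.7] 10.5
```

View pics/w2c.png

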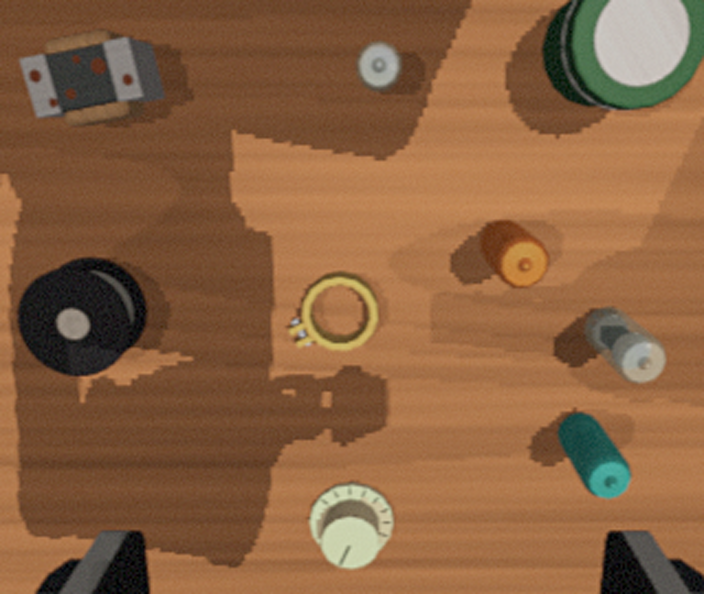

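The choke is at (0.464,-0.109), long axis at 100°, and I'll grip it across its 44 mm. First the arm hovers over it.

drive_tool --pt "0.024 0.03 0 0 0 0 1" --pt "0.024 0.03 0 0 0 0 1" --pt "0.024 0.03 0 0 0 0 1" --pt "0.025 0.031 0 0 0 0 1" --pt "0 0 0 0 0 -5.2 1" --pt "0 0 0 0 0 -5.3 1" --pt "0 0 0.04 0 0 0 1" --pt "0 0 0.04 0 0 0 1" --pt "0 0 0.03 0 0 0 1" --pt "0 0 0 0 0 0 1"

```text
t: 4.2
tcp_pos: [0.4609, -0.1073, 0.1119]
tool_rot: [-0.093, 0.996, 0.003, -0.004]
force: [0.6, 0.9, 0.7]
finger_gap: 1.002
gripper_force: 0.0
```

```bash
cat >> h.py <<'E'
def pose():
    s=manip.sense(); R=Rn.from_quat(s['tool_rot']).as_matrix()
    print('t',round(s['t'],2),'tcp',s['tcp_pos'].round(4),'yaw(y axis)',round(np.degrees(np.arctan2(R[1,1],R[0,1])),2),'tilt',np.degrees(np.arccos(-R[2,2])).round(2),'q',s['q'].round(2),'gap',round(s['finger_gap'],3)); return s,R
def to(x,y,z,yaw=None):
    s,R=pose(); print('shift now',(R.T@(np.array([x,y,z])-s['tcp_pos'])).round(4))
    if yaw is not None:
        y0=np.degrees(np.arctan2(R[1,1],R[0,1])); dw=(yaw-y0+90)%180-90; R2=Rn.from_euler('z',dw,degrees=True).as_matrix()@R
        print('wz',round(-dw,2),'shift after turn',(R2.T@(np.array([x,y,z])-s['tcp_pos'])).round(4))
E
python3 - <<'E'
from h import *
d=snap('wrist'); P=cloud(d); save(d,'pics/w4.png')
m=(np.hypot(P[...,0]-.464,P[...,1]+.109)<.035)&(abs(P[...,2]-.036)<.006)
m=cv2.morphologyEx(m.astype(np.uint8),cv2.MORPH_OPEN,np.ones((3,3),np.uint8))
vv,uu=np.nonzero(m); print(len(uu),uu.mean(),vv.mean())
c=(cast(d,np.c_[uu,vv],.036)[:,:2]*1000).astype(np.float32); print(cv2.minAreaRect(c))
to(.464,-.109,.024,100.5)
E
```

```text
2388 316.5326633165829 243.72906197654942
((462.17950439453125, -110.06768798828125), (29.922527313232422, 44.146240234375), 10.966004371643066)
t 4.25 tcp [ 0.4625 -0.1083  0.1137] yaw(y axis) 100.61 tilt 0.3 q [-0.47  0.51  1.9   0.    0.73 -2.22] gap 0.998
shift now [-0.0018 -0.0012  0.0897]
wz 0.11 shift after turn [-0.0018 -0.0012  0.0897]
```

Measured again at (0.463,-0.110), and the yaw matches. The arm goes down, grips at 40 N and lifts.

drive_tool --pt "-0.001 -0.001 0.03 0 0 0 1" --pt "0 0 0.03 0 0 0 1" --pt "0 0 0.02 0 0 0 1" --pt "0 0 0.009 0 0 0 1" --pt "0 0 0 0 0 0 0" --pt "0 0 0 0 0 0 -0.3" --pt "0 0 0 0 0 0 -0.6" --pt "0 0 0 0 0 0 -0.6" --pt "0 0 0 0 0 0 -0.6" --pt "0 0 0 0 0 0 -0.6" --newtons 40

```text
t: 5.25
tcp_pos: [0.4671, -0.1134, 0.03]
tool_rot: [-0.091, 0.996, -0.002, 0.003]
force: [-3.1, -1.4, 29.3]
finger_gap: 0.3
gripper_force: 38.8
```

Run:
```python
from h import *
d=snap('side'); u,v=map(int,proj(d,(.464,-.109,.04)));print(u,v)
cv2.imwrite('pics/s1.png',cv2.cvtColor(cv2.resize(d['image'][v-70:v+60,u-90:u+90],None,fx=3,fy=3),cv2.COLOR_RGB2BGR)); pose()
```

```text
401 227
t 5.3 tcp [ 0.4671 -0.1134  0.03  ] yaw(y axis) 100.42 tilt 0.39 q [-0.47  0.68  1.94 -0.    0.51 -2.22] gap 0.3
```

View pics/s1.png

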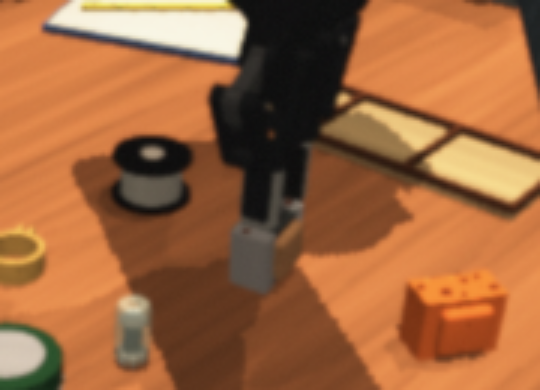

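The gap is narrower than expected and the tool is being pushed up at 29 N. In the side crop the fingers sit behind the near grey face, so I check the wrist view.

Run:
```python
from h import *
d=snap('wrist'); cv2.imwrite('pics/w5.png',cv2.cvtColor(cv2.resize(d['image'][180:420,160:480],None,fx=2.4,fy=2.4),cv2.COLOR_RGB2BGR))
s=manip.sense(); print(s['force'],s['gripper_force'])
```

```text
[-2.92372678 -2.18925507 28.25029955] 38.817733040777966
```

View pics/w5.png

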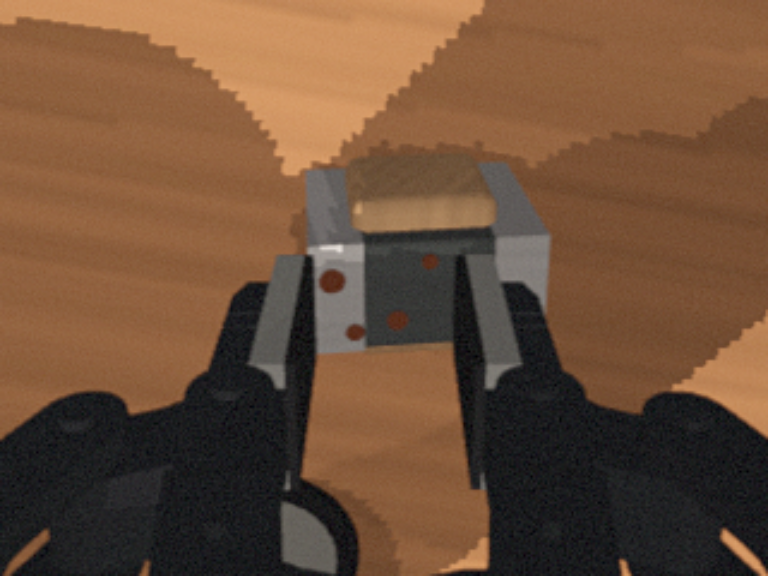

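The right finger appears to sit over the choke's top, while the left one is outside. I check with depth in the tool frame.

Run:
```python
from h import *
d=snap('wrist'); Z=d['z_map'];f=foc(d); M=np.array(d['mount'])
for v in (265,278,292,300):
    o=[]
    for u in range(264,400,6):
        z=Z[v,u]; p=M[:3,:3]@np.array([(u-d['cx'])/f*z,-(v-d['cy'])/f*z,-z])+M[:3,3]
        o.append(f"{u}:"+','.join(str(int(round(x*1000))) for x in p))
    print(v,' '.join(o))
```

```text
265 264:4,-31,30 270:3,-28,31 276:3,-25,31 282:3,-22,32 288:13,-16,8 294:14,-13,7 300:13,-11,8 306:16,-7,2 312:18,-5,-3 318:18,-2,-3 324:18,1,-2 330:18,3,-2 336:18,6,-2 342:17,9,-1 348:17,11,-1 354:18,14,-2 360:17,17,-2 366:17,20,0 372:13,24,7 378:13,27,8 384:3,34,30 390:3,37,30 396:4,40,30
278 264:-5,-32,31 270:-4,-29,30 276:-4,-25,29 282:-4,-22,30 288:-4,-19,30 294:13,-13,-6 300:12,-10,-4 306:13,-7,-6 312:13,-5,-6 318:13,-2,-5 324:12,1,-4 330:13,3,-5 336:13,6,-6 342:13,9,-5 348:13,11,-6 354:13,14,-5 360:13,17,-6 366:13,19,-6 372:13,22,-7 378:14,24,-7 384:13,27,-6 390:-4,38,30 396:-4,41,30
292 264:-13,-32,30 270:-13,-29,31 276:12,-19,-16 282:12,-17,-17 288:12,-14,-16 294:8,-12,-9 300:8,-10,-10 306:8,-7,-8 312:8,-5,-8 318:7,-2,-8 324:7,1,-8 330:7,3,-8 336:7,6,-7 342:7,9,-7 348:7,11,-8 354:12,13,-16 360:11,16,-15 366:11,18,-16 372:6,22,-6 378:6,25,-6 384:6,28,-5 390:-13,38,30 396:-14,42,31
300 264:7,-25,-15 270:8,-22,-15 276:11,-19,-22 282:12,-16,-23 288:12,-14,-24 294:5,-12,-10 300:4,-10,-9 306:3,-7,-8 312:4,-5,-10 318:4,-2,-9 324:4,1,-9 330:3,3,-8 336:3,6,-7 342:3,9,-7 348:3,11,-7 354:12,12,-23 360:12,15,-23 366:12,17,-24 372:7,21,-15 378:8,23,-16 384:3,28,-7 390:-18,38,30 396:-18,42,30
```

Depth puts the fingertips about 12 mm behind the TCP, and the choke top 7 mm behind it. So the fingers closed on top of the choke. I open, back off and measure the tips in free air at a few openings.

drive_tool --pt "0 0 -0.01 0 0 0 0.2" --pt "0 0 -0.02 0 0 0 0.1" --pt "0 0 -0.03 0 0 0 0.05" --pt "0 0 -0.03 0 0 0 0.05" --pt "0 0 0 0 0 0 0.05" --pt "0 0 0 0 0 0 0.05" --pt "0 0 0 0 0 0 0.05"

```text
t: 6.1
tcp_pos: [0.4646, -0.1118, 0.1155]
tool_rot: [-0.091, 0.996, 0.0, -0.0]
force: [-0.3, 0.1, -0.0]
finger_gap: 0.527
gripper_force: 0.0
```

```bash
cat > tip.py <<'E'
from h import *
s,R=pose(); print(s['force'])
d=snap('wrist'); Z=d['z_map'];f=foc(d); M=np.array(d['mount'])
v,u=np.mgrid[:480,:640]; P=np.stack([(u-d['cx'])/f*Z,-(v-d['cy'])/f*Z,-Z],-1)@M[:3,:3].T+M[:3,3]
m=(Z>0)&(abs(P[...,0])<16)&(P[...,2]<20)&(abs(P[...,1])<70)&(P[...,2]>-60)
for sgn in (-1,1):
    k=m&(sgn*P[...,1]>2); q=P[k]*1000
    print('side',sgn,k.sum(),'z pct',np.percentile(q[:,2],[50,90,97,99.5]).round(1),'inner y',np.percentile(sgn*q[q[:,2]>np.percentile(q[:,2],70)][:,1],[1,50]).round(1))
save(d,'pics/tip_%d.png'%int(s['t']*100))
W=cloud(d); m=(np.hypot(W[...,0]-.464,W[...,1]+.109)<.05)&(abs(W[...,2]-.036)<.006)
m=cv2.morphologyEx(m.astype(np.uint8),cv2.MORPH_OPEN,np.ones((3,3),np.uint8))
vv,uu=np.nonzero(m)
if len(uu)>50: print('choke',len(uu),cv2.minAreaRect((cast(d,np.c_[uu,vv],.036)[:,:2]*1000).astype(np.float32)))
E
python3 tip.py
```

```text
t 6.1 tcp [ 0.4646 -0.1118  0.1155] yaw(y axis) 100.41 tilt 0.05 q [-0.47  0.51  1.9   0.    0.73 -2.22] gap 0.527
[-0.30761549  0.09007789 -0.00113859]Traceback (most recent call last):
  File "tip.py", line 8, in <module>
    print('side',sgn,k.sum(),'z pct',np.percentile(q[:,2],[50,90,97,99.5]).round(1),'inner y',np.percentile(sgn*q[q[:,2]>np.percentile(q[:,2],70)][:,1],[1,50]).round(1))
                                     ~~~~~~~~~~~~~^^^^^^^^^^^^^^^^^^^^^^^^
    return _quantile_unchecked(
        a, q, axis, out, overwrite_input, method, keepdims, weights)
    return _ureduce(a,
                    func=_quantile_ureduce_func,
    ...<5 lines>...
                    overwrite_input=overwrite_input,
                    method=method)
    r = func(a, **kwargs)
    result = _quantile(arr,
                       quantiles=q,
    ...<2 lines>...
                       out=out,
                       weights=wgt)
    slices_having_nans = np.isnan(arr[-1, ...])
                                  ~~~^^^^^^^^^
IndexError: index -1 is out of bounds for axis 0 with size 0
```

drive_tool --pt "0 0 0 0 0 0 -1" --pt "0 0 0 0 0 0 -1" --pt "0 0 0 0 0 0 -1" --pt "0 0 0 0 0 0 -1" --pt "0 0 0 0 0 0 -1" --pt "0 0 0 0 0 0 -1" --pt "0 0 0 0 0 0 -1"

```text
t: 6.85
tcp_pos: [0.4652, -0.1121, 0.1157]
tool_rot: [-0.091, 0.996, -0.0, 0.0]
force: [-0.3, -1.2, -0.9]
finger_gap: 0.002
gripper_force: 0.0
```

```bash
python3 tip.py; ls pics
```

```text
t 6.85 tcp [ 0.4652 -0.1121  0.1157] yaw(y axis) 100.41 tilt 0.0 q [-0.47  0.51  1.9   0.    0.73 -2.22] gap 0.002
[-0.30518567 -1.22178191 -0.88619005]
s1.png
side0.png
top0.png
w1.png
w2.png
w2c.png
w3.png
w4.png
w5.png
wrist0.pngTraceback (most recent call last):
  File "tip.py", line 8, in <module>
    print('side',sgn,k.sum(),'z pct',np.percentile(q[:,2],[50,90,97,99.5]).round(1),'inner y',np.percentile(sgn*q[q[:,2]>np.percentile(q[:,2],70)][:,1],[1,50]).round(1))
                                     ~~~~~~~~~~~~~^^^^^^^^^^^^^^^^^^^^^^^^
    return _quantile_unchecked(
        a, q, axis, out, overwrite_input, method, keepdims, weights)
    return _ureduce(a,
                    func=_quantile_ureduce_func,
    ...<5 lines>...
                    overwrite_input=overwrite_input,
                    method=method)
    r = func(a, **kwargs)
    result = _quantile(arr,
                       quantiles=q,
    ...<2 lines>...
                       out=out,
                       weights=wgt)
    slices_having_nans = np.isnan(arr[-1, ...])
                                  ~~~^^^^^^^^^
IndexError: index -1 is out of bounds for axis 0 with size 0
```

Unit slip (I masked metres as millimetres). I'll fix it and measure the shut state now.

```bash
sed -i 's/<16)/<.016)/; s/\[...,2\]<20)/[...,2]<.02)/; s/<70)/<.07)/; s/>-60)/>-.06)/; s/P\[...,1\]>2)/P[...,1]>.002)/' tip.py; python3 tip.py
```

```text
t 6.9 tcp [ 0.4652 -0.1121  0.1158] yaw(y axis) 100.41 tilt 0.0 q [-0.47  0.51  1.9  -0.    0.73 -2.22] gap -0.001
[0.16308743 0.16547503 0.65553629]
side -1 3991 z pct [-52.5 -23.4 -15.7 -11.8] inner y [2.2 7.3]
side 1 3314 z pct [-53.  -23.3 -16.  -12.2] inner y [2.1 7. ]
choke 2338 ((461.8851623535156, -110.95633697509766), (29.594593048095703, 44.63831329345703), 12.22583293914795)
```

drive_tool --pt "0 0 0 0 0 0 0.1" --pt "0 0 0 0 0 0 0.1" --pt "0 0 0 0 0 0 0.1" --pt "0 0 0 0 0 0 0.1" --pt "0 0 0 0 0 0 0.1"

```text
t: 7.45
tcp_pos: [0.4652, -0.1121, 0.1157]
tool_rot: [-0.091, 0.996, -0.0, 0.0]
force: [0.5, -0.4, -0.3]
finger_gap: 0.548
gripper_force: 0.0
```

```bash
python3 tip.py
```

```text
t 7.45 tcp [ 0.4652 -0.1121  0.1157] yaw(y axis) 100.42 tilt 0.0 q [-0.47  0.51  1.9  -0.    0.73 -2.22] gap 0.548
[ 0.48079161 -0.39242847 -0.27779364]
side -1 4352 z pct [-45.5 -20.8 -14.8 -10.5] inner y [24.2 26.3]
side 1 4287 z pct [-45.2 -20.9 -14.9 -10.3] inner y [22.4 24.5]
choke 2333 ((462.4641418457031, -110.68907165527344), (28.63184356689453, 44.35496520996094), 10.32020092010498)
```

drive_tool --pt "0 0 0 0 0 0 1" --pt "0 0 0 0 0 0 1" --pt "0 0 0 0 0 0 1" --pt "0 0 0 0 0 0 1" --pt "0 0 0 0 0 0 1"

```text
t: 8.0
tcp_pos: [0.4651, -0.1121, 0.1157]
tool_rot: [-0.091, 0.996, 0.0, -0.0]
force: [-0.1, 0.6, -0.1]
finger_gap: 0.999
gripper_force: 0.0
```

```bash
python3 tip.py; ls pics|grep tip; python3 -c "
import cv2,glob
f=sorted(glob.glob('pics/tip*'))
cv2.imwrite('pics/tips.png',cv2.hconcat([cv2.imread(x)[150:480,190:450] for x in f]))"
```

```text
t 8.0 tcp [ 0.4651 -0.1121  0.1157] yaw(y axis) 100.42 tilt 0.0 q [-0.47  0.51  1.9  -0.    0.73 -2.22] gap 0.999
[-0.05921781  0.61133201 -0.12353987]
side -1 3860 z pct [-43.3 -27.1 -22.9 -20. ] inner y [43.2 43.8]
side 1 3858 z pct [-43.5 -27.1 -22.9 -20.3] inner y [41.4 42. ]
choke 2343 ((462.1219482421875, -110.80368041992188), (29.243438720703125, 44.466796875), 9.380024909973145)
tip_690.png
tip_745.png
tip_800.png
```

View pics/tips.png

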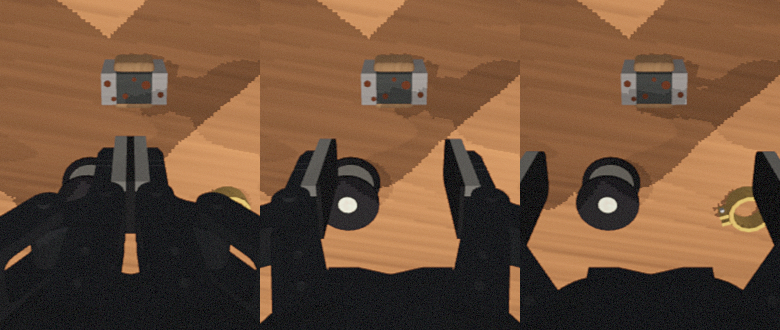

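The three tip crops show the choke near column 130 and still upright. The tips sit at tool z of about -12 (shut), -14 (half) and -25 (open), so the real fingertips are about 25 mm short of the stated overhang. I'll aim lower by that amount and keep watching the force.

drive_tool --pt "0.002 0.003 0.02 0 0 0 0.4" --pt "0 0 0.03 0 0 0 0.4" --pt "0 0 0.03 0 0 0 0.4" --pt "0 0 0.02 0 0 0 0.4" --pt "0 0 0.01 0 0 0 0.4" --pt "0 0 0.004 0 0 0 0.4" --pt "0 0 0 0 0 0 0.4"

```text
t: 8.75
tcp_pos: [0.4628, -0.1095, 0.0017]
tool_rot: [-0.091, 0.996, 0.0, -0.0]
force: [0.2, -0.6, 1.0]
finger_gap: 0.701
gripper_force: 0.0
```

drive_tool --pt "0 0 0 0 0 0 0.1" --pt "0 0 0 0 0 0 -0.1" --pt "0 0 0 0 0 0 -0.3" --pt "0 0 0 0 0 0 -0.3" --pt "0 0 0 0 0 0 -0.3" --pt "0 0 0 0 0 0 -0.3"

```text
t: 9.35
tcp_pos: [0.4633, -0.1098, 0.0027]
tool_rot: [-0.091, 0.996, -0.001, 0.001]
force: [-0.1, -0.2, 6.8]
finger_gap: 0.509
gripper_force: 42.4
```

Run:
```python
from h import *
s,R=pose(); print(s['force'],s['gripper_force'])
d=snap('wrist'); e=snap('side'); u,v=map(int,proj(e,(.464,-.109,.04)))
a=cv2.resize(d['image'][180:420,160:480],(480,360)); b=cv2.resize(e['image'][v-60:v+60,u-50:u+50],(300,360))
cv2.imwrite('pics/g1.png',cv2.cvtColor(np.hstack([a,b]),cv2.COLOR_RGB2BGR))
```

```text
t 9.35 tcp [ 0.4633 -0.1098  0.0027] yaw(y axis) 100.42 tilt 0.12 q [-0.47  0.74  1.96 -0.    0.44 -2.22] gap 0.509
[-0.05383428 -0.20351449  6.82914375] 42.39465951919556
```

View pics/g1.png

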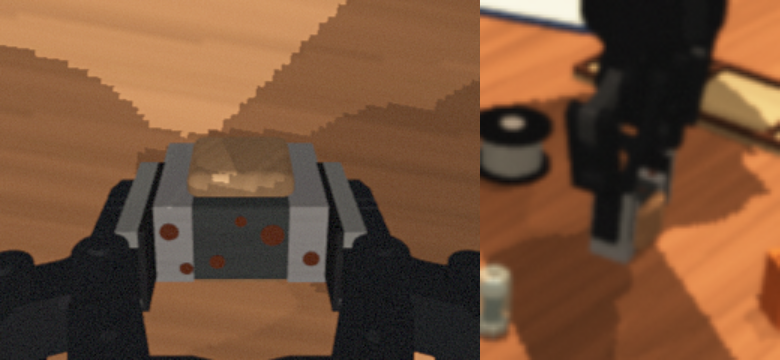

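The choke is held squarely, with gap 0.51 matching 44 mm. The arm lifts it and carries it to the middle pocket.

drive_tool --pt "0 0 -0.02 0 0 0 -0.3" --pt "0 0 -0.03 0 0 0 -0.3" --pt "0 0 -0.01 0 0 4.4 -0.3" --pt "0 0 0 0 0 4.4 -0.3" --pt "-0.0094 -0.037 0 0 0 0 -0.3" --pt "-0.0094 -0.037 0 0 0 0 -0.3" --pt "-0.0094 -0.037 0 0 0 0 -0.3" --pt "-0.0094 -0.037 0 0 0 0 -0.3" --pt "0 -0.036 0 0 0 0 -0.3" --pt "0 0 0 0 0 0 -0.3"

```text
t: 10.45
tcp_pos: [0.507, -0.2983, 0.062]
tool_rot: [-0.012, 1.0, -0.003, 0.002]
force: [1.1, -0.9, -2.6]
finger_gap: 0.505
gripper_force: 42.0
```

Run:
```python
from h import *
to(.506,-.2925,.0075,91.6)
```

```text
t 10.45 tcp [ 0.507  -0.2983  0.062 ] yaw(y axis) 91.39 tilt 0.39 q [-0.72  0.7   1.65 -0.    0.78 -2.32] gap 0.505
shift now [0.0011 0.0061 0.0545]
wz -0.21 shift after turn [0.0011 0.0061 0.0545]
```

drive_tool --pt "0 0 0.02 0 0 0 -0.3" --pt "0 0 0.015 0 0 0 -0.3" --pt "0 0 0 0 0 0 -0.3"

```text
t: 10.75
tcp_pos: [0.5033, -0.2901, 0.0243]
tool_rot: [-0.014, 1.0, 0.002, -0.002]
force: [-0.1, 0.6, -1.7]
finger_gap: 0.508
gripper_force: 41.9
```

Run:
```python
from h import *
to(.506,-.2925,.0075,91.6)
```

```text
t 10.75 tcp [ 0.5033 -0.2901  0.0243] yaw(y axis) 91.63 tilt 0.38 q [-0.72  0.76  1.68  0.    0.71 -2.31] gap 0.508
shift now [-0.0027 -0.0025  0.0167]
wz 0.03 shift after turn [-0.0027 -0.0025  0.0167]
```

drive_tool --pt "-0.001 0 0.01 0 0 0 -0.3" --pt "0 0 0.006 0 0 0 -0.3" --pt "0 0 0 0 0 0 -0.3" --pt "0 0 0 0 0 0 -0.3"

```text
t: 11.15
tcp_pos: [0.5066, -0.2922, 0.0108]
tool_rot: [-0.014, 1.0, -0.0, 0.0]
force: [0.4, 0.3, -2.3]
finger_gap: 0.507
gripper_force: 42.0
```

Run:
```python
from h import *
to(.506,-.2925,.0067,91.6)
```

```text
t 11.15 tcp [ 0.5066 -0.2922  0.0108] yaw(y axis) 91.64 tilt 0.0 q [-0.71  0.79  1.67 -0.    0.68 -2.31] gap 0.507
shift now [ 0.0006 -0.0003  0.0041]
wz 0.04 shift after turn [ 0.0006 -0.0003  0.0041]
```

Well centred. The arm lowers the last 4 mm, releases and rises.

drive_tool --pt "0 0 0.004 0 0 0 -0.3" --pt "0 0 0.001 0 0 0 -0.3" --pt "0 0 0 0 0 0 -0.3" --pt "0 0 0 0 0 0 0.1" --pt "0 0 0 0 0 0 0.25" --pt "0 0 0 0 0 0 0.3" --pt "0 0 0 0 0 0 0.35" --pt "0 0 -0.02 0 0 0 0.35" --pt "0 0 -0.04 0 0 0 0.35" --pt "0 0 -0.04 0 0 0 0.35"

```text
t: 12.15
tcp_pos: [0.5057, -0.2918, 0.1058]
tool_rot: [-0.014, 1.0, 0.001, -0.001]
force: [0.9, -1.8, 0.2]
finger_gap: 0.674
gripper_force: 0.0
```

drive_tool --pt "0 0 -0.02 0 0 0 0" --pt "0 0 0 0 0 0 0" --pt "0 0 0 0 0 0 0"

```text
t: 12.45
tcp_pos: [0.5062, -0.2922, 0.1257]
tool_rot: [-0.014, 1.0, -0.0, 0.0]
force: [-0.2, -0.5, -1.2]
finger_gap: 0.496
gripper_force: 0.0
```

```bash
cat > chk.py <<'E'
from h import *
import sys
# chk.py view x y h r : top-face rect/circle by height mask
def meas(d,x,y,h,r,tol=.006):
    W=cloud(d); m=(np.hypot(W[...,0]-x,W[...,1]-y)<r)&(abs(W[...,2]-h)<tol)
    m=cv2.morphologyEx(m.astype(np.uint8),cv2.MORPH_OPEN,np.ones((3,3),np.uint8))
    vv,uu=np.nonzero(m)
    if len(uu)<10: print('few',len(uu)); return
    c=(cast(d,np.c_[uu,vv],h)[:,:2]*1000).astype(np.float32); R=cv2.minAreaRect(c); e=cv2.minEnclosingCircle(c)
    print((x,y),len(uu),'px',uu.mean().round(),vv.mean().round(),'z',np.percentile(W[vv,uu,2],[10,50,90]).round(4),'rect',np.round(R[0],1),np.round(R[1],1),round(R[2],1),'circ',np.round(e[0],1),round(e[1],1))
if __name__=='__main__':
    pose(); d=snap(sys.argv[1])
    for a in sys.argv[2:]: meas(d,*map(float,a.split(',')))
E
python3 chk.py wrist .506,-.293,.04,.04; python3 chk.py top .506,-.293,.04,.04
python3 -c "
from h import *
to(.460,.009,.18,90)"
```

```text
t 12.45 tcp [ 0.5062 -0.2922  0.1257] yaw(y axis) 91.61 tilt 0.01 q [-0.71  0.6   1.63 -0.    0.91 -2.31] gap 0.496
(0.506, -0.293) 2241 px 320.0 236.0 z [0.0354 0.0396 0.0405] rect [ 506.1 -293.5] [29.4 44.3] 1.5 circ [ 507.  -293.2] 24.7
t 12.5 tcp [ 0.5057 -0.2917  0.1247] yaw(y axis) 91.61 tilt 0.12 q [-0.71  0.6   1.63 -0.    0.91 -2.31] gap 0.498
(0.506, -0.293) 14 px 444.0 270.0 z [0.0357 0.0387 0.0428] rect [ 496.1 -283.5] [6.5 6.6] 1.7 circ [ 496.1 -283.5] 4.6
t 12.55 tcp [ 0.5055 -0.2915  0.1242] yaw(y axis) 91.61 tilt 0.18 q [-0.71  0.6   1.63 -0.    0.91 -2.31] gap 0.5
shift now [ 0.0371  0.3018 -0.055 ]
wz 1.61 shift after turn [ 0.0456  0.3006 -0.055 ]
```

The choke is seated (top at 0.040, centred). Next is the short valve.

drive_tool --pt "0 0 -0.02 0 0 1.6 0" --pt "0.0065 0.043 0 0 0 0 0" --pt "0.0065 0.043 0 0 0 0 0" --pt "0.0065 0.043 0 0 0 0 0" --pt "0.0065 0.043 0 0 0 0 0" --pt "0.0065 0.043 0 0 0 0 0" --pt "0.0065 0.043 0 0 0 0 0" --pt "0.0065 0.043 0 0 0 0 0" --pt "0 0 0 0 0 0 0" --pt "0 0 0 0 0 0 0"

```text
t: 13.55
tcp_pos: [0.46, 0.0097, 0.1447]
tool_rot: [-0.002, 1.0, 0.0, -0.001]
force: [0.2, -0.5, 0.7]
finger_gap: 0.5
gripper_force: 0.0
```

```bash
python3 chk.py wrist .46,.009,.038,.02 .452,.104,.062,.04; python3 -c "
from h import *
to(.460,.0095,.015,90)"
```

```text
t 13.55 tcp [0.46   0.0097 0.1447] yaw(y axis) 90.18 tilt 0.14 q [-0.22  0.44  1.92 -0.    0.79 -1.8 ] gap 0.5
(0.46, 0.009) 436 px 321.0 225.0 z [0.0342 0.0372 0.0386] rect [458.    9.1] [17.2 17.2] 0.1 circ [458.    9.4] 9.2
(0.452, 0.104) 4221 px 460.0 224.0 z [0.0608 0.0619 0.0628] rect [450.6 103.3] [51.9 49.8] 75.4 circ [450.1 103.7] 26.1
t 13.6 tcp [0.4607 0.0087 0.1449] yaw(y axis) 90.07 tilt 0.08 q [-0.22  0.44  1.91 -0.    0.79 -1.8 ] gap 0.499
shift now [0.0005 0.0008 0.1299]
wz 0.07 shift after turn [0.0005 0.0008 0.1299]
```

drive_tool --pt "0.001 0.001 0.04 0 0 0 0" --pt "0 0 0.04 0 0 0 0" --pt "0 0 0.03 0 0 0 0" --pt "0 0 0.02 0 0 0 0" --pt "0 0 0.011 0 0 0 0" --pt "0 0 0 0 0 0 0" --pt "0 0 0 0 0 0 0" --newtons 20

```text
t: 14.3
tcp_pos: [0.4603, 0.0089, 0.0049]
tool_rot: [0.0, 1.0, -0.0, 0.0]
force: [-0.4, 1.2, 0.1]
finger_gap: 0.501
gripper_force: 0.0
```

drive_tool --pt "0 0 0 0 0 0 -0.2" --pt "0 0 0 0 0 0 -0.35" --pt "0 0 0 0 0 0 -0.45" --pt "0 0 0 0 0 0 -0.55" --pt "0 0 0 0 0 0 -0.65" --pt "0 0 0 0 0 0 -0.75" --pt "0 0 0 0 0 0 -0.75" --pt "0 0 0 0 0 0 -0.75"

```text
t: 15.1
tcp_pos: [0.4602, 0.0097, 0.0053]
tool_rot: [-0.0, 1.0, -0.0, 0.001]
force: [-1.1, 0.9, 6.8]
finger_gap: 0.212
gripper_force: 19.9
```

Gap 0.21 matches the 19 mm valve. The arm lifts it and carries it to the near-end pocket.

drive_tool --pt "0 0 -0.02 0 0 0 -0.75" --pt "0 0 -0.03 0 0 0 -0.75" --pt "0 0 -0.03 0 0 0 -0.75" --pt "0.0045 -0.04 0 0 0 -0.8 -0.75" --pt "0.0045 -0.04 0 0 0 -0.8 -0.75" --pt "0.0045 -0.04 0 0 0 0 -0.75" --pt "0.0045 -0.04 0 0 0 0 -0.75" --pt "0.0045 -0.04 0 0 0 0 -0.75" --pt "0.0045 -0.04 0 0 0 0 -0.75" --pt "0.004 -0.035 0 0 0 0 -0.75"

```text
t: 16.1
tcp_pos: [0.4345, -0.2679, 0.0846]
tool_rot: [-0.014, 1.0, -0.0, 0.0]
force: [-0.1, 0.4, -0.5]
finger_gap: 0.215
gripper_force: 19.7
```

drive_tool --pt "0 -0.029 0 0 0 0 -0.75" --pt "0 0 0 0 0 0 -0.75" --pt "0 0 0 0 0 0 -0.75" --pt "0 0 0 0 0 0 -0.75"

```text
t: 16.5
tcp_pos: [0.435, -0.2932, 0.0844]
tool_rot: [-0.015, 1.0, 0.001, -0.001]
force: [0.1, 1.1, 0.6]
finger_gap: 0.214
gripper_force: 19.7
```

```bash
python3 -c "
from h import *
to(.4325,-.2947,.010,91.6)"
```

```text
t 16.5 tcp [ 0.435  -0.2932  0.0844] yaw(y axis) 91.66 tilt 0.14 q [-0.81  0.61  1.8   0.    0.73 -2.41] gap 0.214
shift now [ 0.0025 -0.0016  0.0744]
wz 0.06 shift after turn [ 0.0025 -0.0016  0.0744]
```

drive_tool --pt "0.002 -0.001 0.03 0 0 0 -0.75" --pt "0 0 0.02 0 0 0 -0.75" --pt "0 0 0.015 0 0 0 -0.75" --pt "0 0 0.005 0 0 0 -0.75" --pt "0 0 0.003 0 0 0 -0.75" --pt "0 0 0 0 0 0 -0.75" --pt "0 0 0 0 0 0 -0.75"

```text
t: 17.2
tcp_pos: [0.4342, -0.296, 0.0124]
tool_rot: [-0.014, 1.0, -0.0, 0.0]
force: [-0.5, 0.5, 0.4]
finger_gap: 0.218
gripper_force: 19.7
```

```bash
python3 -c "
from h import *
to(.4325,-.2947,.009,91.6)
print(manip.sense()['force'])"
```

```text
t 17.2 tcp [ 0.4342 -0.296   0.0124] yaw(y axis) 91.64 tilt 0.07 q [-0.81  0.74  1.83  0.    0.57 -2.41] gap 0.218
shift now [0.0017 0.0014 0.0034]
wz 0.04 shift after turn [0.0017 0.0014 0.0034]
[-0.50553618  0.48080377  0.44497701]
```

drive_tool --pt "0.001 0.001 0.002 0 0 0 -0.75" --pt "0 0 0.0015 0 0 0 -0.75" --pt "0 0 0.001 0 0 0 -0.75" --pt "0 0 0 0 0 0 -0.75" --pt "0 0 0 0 0 0 -0.75"

```text
t: 17.7
tcp_pos: [0.4329, -0.2951, 0.0093]
tool_rot: [-0.014, 1.0, -0.0, 0.0]
force: [-1.1, 2.2, 14.6]
finger_gap: 0.216
gripper_force: 21.1
```

drive_tool --pt "0 0 0 0 0 0 -0.5" --pt "0 0 0 0 0 0 -0.4" --pt "0 0 0 0 0 0 -0.3" --pt "0 0 0 0 0 0 -0.15" --pt "0 0 0 0 0 0 0" --pt "0 0 -0.02 0 0 0 0" --pt "0 0 -0.04 0 0 0 0" --pt "0 0 -0.04 0 0 0 0" --pt "0 0 -0.04 0 0 0 0" --pt "0 0 0 0 0 0 0"

```text
t: 18.7
tcp_pos: [0.4354, -0.2976, 0.1521]
tool_rot: [-0.014, 1.0, -0.004, 0.004]
force: [0.4, -0.3, 0.3]
finger_gap: 0.498
gripper_force: 0.0
```

```bash
python3 chk.py wrist .4314,-.2954,.0425,.025 .506,-.293,.04,.04; python3 -c "
from h import *
to(.679,-.006,.15,90)"
```

```text
t 18.7 tcp [ 0.4354 -0.2976  0.1521] yaw(y axis) 91.63 tilt 0.65 q [-0.81  0.5   1.76  0.    0.88 -2.41] gap 0.498
(0.4314, -0.2954) 435 px 325.0 219.0 z [0.0382 0.0412 0.0425] rect [ 430.6 -295.5] [17.3 17.3] 1.7 circ [ 430.7 -295.6] 9.1
(0.506, -0.293) 1450 px 325.0 306.0 z [0.0377 0.0396 0.0404] rect [ 504.8 -293.3] [28.1 44. ] 1.8 circ [ 507.1 -293.4] 24.8
t 18.75 tcp [ 0.4341 -0.2964  0.1498] yaw(y axis) 91.62 tilt 0.38 q [-0.81  0.5   1.76 -0.    0.88 -2.41] gap 0.501
shift now [-0.253   0.2833 -0.0005]
wz 1.62 shift after turn [-0.2449  0.2904 -0.0005]
```

The short valve is centred and upright. Now the knob.

drive_tool --pt "-0.027 0.032 0 0 0 0.8 0.1" --pt "-0.027 0.032 0 0 0 0.8 0.1" --pt "-0.027 0.032 0 0 0 0 0.1" --pt "-0.027 0.032 0 0 0 0 0.1" --pt "-0.027 0.032 0 0 0 0 0.1" --pt "-0.027 0.032 0 0 0 0 0.1" --pt "-0.027 0.032 0 0 0 0 0.1" --pt "-0.027 0.032 0 0 0 0 0.1" --pt "-0.027 0.032 0 0 0 0 0.1" --pt "0 0 0 0 0 0 0.1"

```text
t: 19.75
tcp_pos: [0.6764, -0.0012, 0.145]
tool_rot: [-0.003, 1.0, 0.001, 0.0]
force: [-0.4, -0.1, 0.1]
finger_gap: 0.551
gripper_force: 0.0
```

drive_tool --pt "0 0 0 0 0 0 0.1" --pt "0 0 0 0 0 0 0.1"

```text
t: 19.95
tcp_pos: [0.6727, -0.0064, 0.1456]
tool_rot: [0.0, 1.0, 0.0, -0.002]
force: [-0.3, -0.1, -0.2]
finger_gap: 0.551
gripper_force: 0.0
```

```bash
python3 chk.py wrist .679,-.006,.026,.028 .5675,-.012,.016,.03; python3 -c "
from h import *
to(.679,-.006,0,90)"
```

```text
t 19.95 tcp [ 0.6727 -0.0064  0.1456] yaw(y axis) 89.99 tilt 0.21 q [-0.17  0.68  1.37 -0.    1.09 -1.75] gap 0.551
(0.679, -0.006) 1065 px 323.0 232.0 z [0.0245 0.0255 0.0265] rect [681.  -5.] [28.6 29.2] 89.9 circ [680.6  -4.9] 15.2
(0.5675, -0.012) 956 px 315.0 78.0 z [0.014  0.0154 0.0165] rect [566.8 -10.8] [39.4 35. ] 82.3 circ [568.7 -11.8] 21.3
t 20.0 tcp [ 0.6729 -0.0068  0.146 ] yaw(y axis) 89.95 tilt 0.17 q [-0.18  0.68  1.37 -0.    1.09 -1.75] gap 0.55
shift now [-0.0066  0.0007  0.146 ]
wz -0.05 shift after turn [-0.0066  0.0007  0.146 ]
```

drive_tool --pt "-0.008 0.002 0.03 0 0 0 0.1" --pt "0 0 0.04 0 0 0 0.1" --pt "0 0 0.04 0 0 0 0.1" --pt "0 0 0.02 0 0 0 0.1" --pt "0 0 0.01 0 0 0 0.1" --pt "0 0 0.004 0 0 0 0.1" --pt "0 0 0 0 0 0 0.1" --newtons 30

```text
t: 20.7
tcp_pos: [0.6826, -0.0046, 0.0037]
tool_rot: [0.0, 1.0, -0.0, 0.0]
force: [-0.3, -0.1, 0.9]
finger_gap: 0.553
gripper_force: 0.0
```

```bash
python3 -c "
from h import *
to(.681,-.0042,0.001,90)"
```

```text
t 20.7 tcp [ 0.6826 -0.0046  0.0037] yaw(y axis) 89.96 tilt 0.04 q [-0.17  0.88  1.41  0.    0.86 -1.74] gap 0.553
shift now [0.0016 0.0004 0.0027]
wz -0.04 shift after turn [0.0016 0.0004 0.0027]
```

drive_tool --pt "0 0 0 0 0 0 -0.1" --pt "0 0 0 0 0 0 -0.2" --pt "0 0 0 0 0 0 -0.35" --pt "0 0 0 0 0 0 -0.5" --pt "0 0 0 0 0 0 -0.5" --pt "0 0 0 0 0 0 -0.5"

```text
t: 21.3
tcp_pos: [0.6833, -0.0039, 0.0049]
tool_rot: [-0.0, 1.0, -0.0, 0.001]
force: [-0.8, -0.6, 5.7]
finger_gap: 0.331
gripper_force: 29.6
```

Gap 0.33 matches the 30 mm knob. The arm carries it to the far-end pocket.

drive_tool --pt "0 0 -0.03 0 0 0 -0.5" --pt "0 0 -0.04 0 0 0 -0.5" --pt "0.0126 -0.0357 0 0 0 0 -0.5" --pt "0.0126 -0.0357 0 0 0 0 -0.5" --pt "0.0126 -0.0357 0 0 0 0 -0.5" --pt "0.0126 -0.0357 0 0 0 0 -0.5" --pt "0.0126 -0.0357 0 0 0 0 -0.5" --pt "0.0126 -0.0357 0 0 0 0 -0.5" --pt "0.0126 -0.0357 0 0 0 0 -0.5" --pt "0.0126 -0.0357 0 0 0 -1.6 -0.5"

```text
t: 22.3
tcp_pos: [0.581, -0.2906, 0.0733]
tool_rot: [-0.015, 1.0, -0.0, 0.0]
force: [-0.0, -0.2, 0.3]
finger_gap: 0.336
gripper_force: 29.7
```

drive_tool --pt "0 0 0 0 0 0 -0.5" --pt "0 0 0 0 0 0 -0.5" --pt "0 0 0.03 0 0 0 -0.5" --pt "0 0 0 0 0 0 -0.5"

```text
t: 22.7
tcp_pos: [0.5795, -0.2862, 0.0402]
tool_rot: [-0.015, 1.0, 0.003, -0.003]
force: [-1.4, 0.7, -1.3]
finger_gap: 0.337
gripper_force: 29.8
```

```bash
python3 -c "
from h import *
to(.5825,-.290,.0085,91.6)"
```

```text
t 22.7 tcp [ 0.5795 -0.2862  0.0402] yaw(y axis) 91.69 tilt 0.46 q [-0.63  0.79  1.5   0.    0.86 -2.23] gap 0.337
shift now [-0.0031 -0.0041  0.0316]
wz 0.09 shift after turn [-0.0031 -0.0041  0.0316]
```

drive_tool --pt "-0.001 -0.001 0.015 0 0 0 -0.5" --pt "0 0 0.01 0 0 0 -0.5" --pt "0 0 0 0 0 0 -0.5" --pt "0 0 0 0 0 0 -0.5" --pt "0 0 0 0 0 0 -0.5"

```text
t: 23.2
tcp_pos: [0.583, -0.2906, 0.0188]
tool_rot: [-0.014, 1.0, -0.0, 0.0]
force: [-0.1, -0.7, 0.7]
finger_gap: 0.333
gripper_force: 29.8
```

```bash
python3 -c "
from h import *
to(.5825,-.290,.0085,91.6)"
```

```text
t 23.2 tcp [ 0.583  -0.2906  0.0188] yaw(y axis) 91.62 tilt 0.06 q [-0.63  0.83  1.49 -0.    0.82 -2.23] gap 0.333
shift now [0.0005 0.0006 0.0103]
wz 0.02 shift after turn [0.0005 0.0006 0.0103]
```

drive_tool --pt "0 0 0.006 0 0 0 -0.5" --pt "0 0 0.003 0 0 0 -0.5" --pt "0 0 0.002 0 0 0 -0.5" --pt "0 0 0 0 0 0 -0.5" --pt "0 0 0 0 0 0 -0.25" --pt "0 0 0 0 0 0 -0.15" --pt "0 0 0 0 0 0 -0.05" --pt "0 0 -0.02 0 0 0 0" --pt "0 0 -0.04 0 0 0 0" --pt "0 0 -0.04 0 0 0 0"

```text
t: 24.2
tcp_pos: [0.5818, -0.2899, 0.1068]
tool_rot: [-0.014, 1.0, 0.001, -0.001]
force: [0.5, -0.1, 0.6]
finger_gap: 0.501
gripper_force: 0.0
```

drive_tool --pt "0 0 -0.04 0 0 0 0" --pt "0 0 0 0 0 0 0" --pt "0 0 0 0 0 0 0"

```text
t: 24.5
tcp_pos: [0.583, -0.2907, 0.1482]
tool_rot: [-0.014, 1.0, -0.001, 0.001]
force: [0.6, 0.6, -0.9]
finger_gap: 0.5
gripper_force: 0.0
```

```bash
python3 chk.py wrist .580,-.291,.030,.03 .506,-.293,.04,.04  .4314,-.2954,.0425,.025; python3 -c "
from h import *
to(.573,.118,.16,90)"
```

```text
t 24.5 tcp [ 0.583  -0.2907  0.1482] yaw(y axis) 91.62 tilt 0.12 q [-0.63  0.65  1.43  0.    1.06 -2.23] gap 0.5
(0.58, -0.291) 1098 px 321.0 219.0 z [0.0286 0.0296 0.0305] rect [ 580.4 -291.1] [29.2 28.1] 1.5 circ [ 580.1 -291.5] 15.2
(0.506, -0.293) 2453 px 321.0 121.0 z [0.0357 0.0397 0.0407] rect [ 507.1 -293.2] [29.4 44.3] 1.5 circ [ 508.  -293.5] 24.6
(0.4314, -0.2954) 285 px 321.0 5.0 z [0.0379 0.0407 0.0422] rect [ 439.2 -295.4] [ 6.5 16.6] 1.5 circ [ 436.8 -295.4] 8.3
t 24.55 tcp [ 0.5821 -0.29    0.1466] yaw(y axis) 91.62 tilt 0.08 q [-0.63  0.65  1.43 -0.    1.06 -2.23] gap 0.498
shift now [-0.0025  0.4081 -0.0131]
wz 1.62 shift after turn [ 0.0091  0.408  -0.0131]
```

The knob is seated. Next is the tall valve.

drive_tool --pt "0.0009 0.041 -0.02 0 0 1.6 0" --pt "0.0009 0.041 0 0 0 0 0" --pt "0.0009 0.041 0 0 0 0 0" --pt "0.0009 0.041 0 0 0 0 0" --pt "0.0009 0.041 0 0 0 0 0" --pt "0.0009 0.041 0 0 0 0 0" --pt "0.0009 0.041 0 0 0 0 0" --pt "0.0009 0.041 0 0 0 0 0" --pt "0.0009 0.041 0 0 0 0 0" --pt "0.0009 0.039 0 0 0 0 0"

```text
t: 25.55
tcp_pos: [0.5705, 0.1193, 0.1648]
tool_rot: [-0.0, 1.0, -0.0, -0.002]
force: [-0.0, -0.0, -0.4]
finger_gap: 0.503
gripper_force: 0.0
```

drive_tool --pt "0 0 0 0 0 0 0" --pt "0 0 0 0 0 0 0" --pt "0 0 0 0 0 0 0"

```text
t: 25.85
tcp_pos: [0.5717, 0.1166, 0.1659]
tool_rot: [0.0, 1.0, -0.0, -0.001]
force: [-0.4, -0.3, 0.2]
finger_gap: 0.499
gripper_force: 0.0
```

```bash
python3 chk.py wrist .573,.118,.063,.02,.004 .533,.066,.063,.02,.004 .627,.109,.063,.02,.004; python3 -c "
from h import *
to(.573,.118,.025,90)"
```

```text
t 25.85 tcp [0.5717 0.1166 0.1659] yaw(y axis) 89.98 tilt 0.15 q [ 0.01  0.55  1.59 -0.    1.   -1.56] gap 0.499
(0.573, 0.118) 453 px 325.0 233.0 z [0.0599 0.0611 0.0624] rect [574.8 119.3] [17.8 17.2] 89.9 circ [574.7 119. ] 9.2
(0.533, 0.066) 506 px 252.0 179.0 z [0.06   0.0611 0.0625] rect [534.5  67.9] [17.8 17. ] 89.9 circ [534.2  68. ] 9.4
(0.627, 0.109) 371 px 313.0 297.0 z [0.0599 0.061  0.0623] rect [628.1 110.3] [17.1 18. ] 48.4 circ [628.1 110.4] 9.3
t 25.9 tcp [0.572  0.1163 0.1662] yaw(y axis) 89.93 tilt 0.11 q [ 0.01  0.55  1.59 -0.    1.   -1.56] gap 0.499
shift now [-0.0012  0.0018  0.1412]
wz -0.07 shift after turn [-0.0012  0.0018  0.1412]
```

drive_tool --pt "-0.003 0.0035 0.03 0 0 0 0" --pt "0 0 0.03 0 0 0 0" --pt "0 0 0.03 0 0 0 0" --pt "0 0 0.03 0 0 0 0" --pt "0 0 0.02 0 0 0 0" --pt "0 0 0.01 0 0 0 0" --pt "0 0 0 0 0 0 0" --newtons 20

```text
t: 26.6
tcp_pos: [0.5746, 0.1198, 0.0158]
tool_rot: [0.001, 1.0, -0.0, -0.002]
force: [0.4, -0.2, -0.9]
finger_gap: 0.503
gripper_force: 0.0
```

drive_tool --pt "0 0 0 0 0 0 -0.2" --pt "0 0 0 0 0 0 -0.3" --pt "0 0 0 0 0 0 -0.4" --pt "0 0 0 0 0 0 -0.45" --pt "0 0 0 0 0 0 -0.55" --pt "0 0 0 0 0 0 -0.65" --pt "0 0 0 0 0 0 -0.65" --pt "0 0 0 0 0 0 -0.65"

```text
t: 27.4
tcp_pos: [0.576, 0.1211, 0.0181]
tool_rot: [-0.0, 1.0, 0.0, 0.001]
force: [1.0, -0.2, 5.9]
finger_gap: 0.252
gripper_force: 20.2
```

Gap 0.25 matches 22 mm. The arm lifts the tall valve and carries it over tray_two.

drive_tool --pt "0 0 -0.02 0 0 0 -0.65" --pt "0 0 -0.03 0 0 0 -0.65" --pt "0 0 -0.04 0 0 0 -0.65" --pt "0.0122 0.036 0 0 0 0 -0.65" --pt "0.0122 0.036 0 0 0 0 -0.65" --pt "0.0122 0.036 0 0 0 0 -0.65" --pt "0.0122 0.036 0 0 0 0 -0.65" --pt "0.0122 0.036 0 0 0 0 -0.65" --pt "0 0 0 0 0 -6.4 -0.65" --pt "0 0 0 0 0 -6.4 -0.65"

```text
t: 28.4
tcp_pos: [0.5131, 0.3026, 0.1069]
tool_rot: [-0.115, 0.993, -0.0, -0.0]
force: [0.2, -0.9, -0.1]
finger_gap: 0.254
gripper_force: 19.9
```

drive_tool --pt "0 0 0 0 0 -6.3 -0.65" --pt "0 0 0 0 0 0 -0.65" --pt "0 0 0.04 0 0 0 -0.65" --pt "0 0 0.02 0 0 0 -0.65" --pt "0 0 0 0 0 0 -0.65" --pt "0 0 0 0 0 0 -0.65" --pt "0 0 0 0 0 0 -0.65"

```text
t: 29.1
tcp_pos: [0.5153, 0.3013, 0.0484]
tool_rot: [-0.166, 0.986, 0.0, 0.001]
force: [-0.4, 0.3, 0.6]
finger_gap: 0.255
gripper_force: 19.8
```

```bash
python3 -c "
from h import *
to(.515,.3017,.0215,109.1)"
```

```text
t 29.1 tcp [0.5153 0.3013 0.0484] yaw(y axis) 109.07 tilt 0.14 q [ 0.34  0.73  1.63  0.    0.77 -1.56] gap 0.255
shift now [0.0003 0.0004 0.0269]
wz -0.03 shift after turn [0.0003 0.0004 0.0269]
```

drive_tool --pt "0 0 0.015 0 0 0 -0.65" --pt "0 0 0.006 0 0 0 -0.65" --pt "0 0 0.003 0 0 0 -0.65" --pt "0 0 0.002 0 0 0 -0.65" --pt "0 0 0 0 0 0 -0.65" --pt "0 0 0 0 0 0 -0.65"

```text
t: 29.7
tcp_pos: [0.5139, 0.3009, 0.0221]
tool_rot: [-0.166, 0.986, -0.0, -0.0]
force: [-1.1, -1.9, 7.3]
finger_gap: 0.255
gripper_force: 20.4
```

Contact at 7 N on the floor, so the arm releases gently and rises.

drive_tool --pt "0 0 0 0 0 0 -0.4" --pt "0 0 0 0 0 0 -0.35" --pt "0 0 0 0 0 0 -0.25" --pt "0 0 0 0 0 0 -0.1" --pt "0 0 0 0 0 0 0" --pt "0 0 -0.02 0 0 0 0" --pt "0 0 -0.04 0 0 0 0" --pt "0 0 -0.04 0 0 0 0" --pt "0 0 -0.04 0 0 0 0" --pt "0 0 0 0 0 0 0"

```text
t: 30.7
tcp_pos: [0.5182, 0.3026, 0.1672]
tool_rot: [-0.166, 0.986, 0.001, 0.006]
force: [1.2, 0.8, 0.9]
finger_gap: 0.497
gripper_force: 0.0
```

```bash
python3 chk.py wrist .514,.300,.067,.025,.004
python3 - <<'E'
from h import *
to(.567,-.011,.13,45)
d=pickle.load(open('w2.pkl','rb'))
print('ring by crop px',cast(d,(304.1,201.8),.016)[0])
hsv=cv2.cvtColor(d['image'],cv2.COLOR_RGB2HSV)[180:225,275:330]; m=cv2.inRange(hsv,(20,90,110),(35,255,255))
cn,_=cv2.findContours(m,cv2.RETR_EXTERNAL,cv2.CHAIN_APPROX_NONE); c=max(cn,key=cv2.contourArea)[:,0]+[275,180]
w=cast(d,c,.016)[:,:2]*1000; r=cv2.minEnclosingCircle(w.astype(np.float32)); print(r, cv2.fitEllipse(w.astype(np.float32)))
e=np.median(w,0); k=np.argmax(np.hypot(*(w-[567.5,-10.5]).T)); print('far pt',w[k])
E
```

```text
t 30.7 tcp [0.5182 0.3026 0.1672] yaw(y axis) 109.13 tilt 0.72 q [ 0.34  0.56  1.56  0.    1.01 -1.56] gap 0.497
(0.514, 0.3) 447 px 320.0 221.0 z [0.0642 0.0652 0.0666] rect [512.8 300.3] [16.7 16.7] 19.0 circ [512.8 299.9] 9.3
t 30.75 tcp [0.5164 0.3018 0.1644] yaw(y axis) 109.12 tilt 0.42 q [ 0.34  0.56  1.57 -0.    1.01 -1.56] gap 0.499
shift now [ 0.0549 -0.3122  0.034 ]
wz 64.12 shift after turn [-0.2568 -0.1854  0.0363]
ring by crop px [ 0.56557256 -0.00860136  0.016     ]
((566.5740966796875, -12.398079872131348), 21.45440673828125) ((566.5987548828125, -9.800338745117188), (33.243350982666016, 39.31465530395508), 29.38125228881836)
far pt [575.21591548 -31.55400344]
```

The tall valve stands upright at its pocket centre. Now the ring: lug direction is about -68°, so I grip along about 40°.

drive_tool --pt "0.0069 -0.039 0 0 0 0 0.2" --pt "0.0069 -0.039 0 0 0 0 0.2" --pt "0.0069 -0.039 0 0 0 0 0.2" --pt "0.0069 -0.039 0 0 0 0 0.2" --pt "0.0069 -0.039 0 0 0 0 0.2" --pt "0.0069 -0.039 0 0 0 0 0.2" --pt "0.0069 -0.039 0 0 0 0 0.2" --pt "0.0069 -0.039 0 0 0 0 0.2" --pt "0 0 0 0 0 8.5 0.2" --pt "0 0 0 0 0 8.5 0.2"

```text
t: 31.75
tcp_pos: [0.5634, -0.0134, 0.1594]
tool_rot: [-0.014, 1.0, 0.0, -0.002]
force: [0.1, 1.0, -0.3]
finger_gap: 0.602
gripper_force: 0.0
```

drive_tool --pt "0 0 0 0 0 8.5 0.2" --pt "0 0 0 0 0 8.5 0.2" --pt "0 0 0 0 0 8.5 0.2" --pt "0 0 0 0 0 8.5 0.2" --pt "0 0 0 0 0 8.5 0.2" --pt "0 0 0 0 0 8.5 0.2" --pt "0 0 0 0 0 0 0.2" --pt "0 0 0 0 0 0 0.2" --pt "0 0 0 0 0 0 0.2"

```text
t: 32.65
tcp_pos: [0.5639, -0.0118, 0.1605]
tool_rot: [0.413, 0.911, -0.0, -0.001]
force: [0.2, -0.1, 0.2]
finger_gap: 0.6
gripper_force: 0.0
```

Run:
```python
from h import *
s,R=pose(); d=snap('wrist'); save(d,'pics/ring.png')
hsv=cv2.cvtColor(d['image'],cv2.COLOR_RGB2HSV); W=cloud(d)
near=(np.hypot(W[...,0]-.567,W[...,1]+.011)<.04)
m=cv2.inRange(hsv,(20,90,100),(35,255,255))*near.astype(np.uint8)
cn,h=cv2.findContours(m,cv2.RETR_CCOMP,cv2.CHAIN_APPROX_NONE)
for i,c in enumerate(cn):
    if cv2.contourArea(c)<60: continue
    w=(cast(d,c[:,0],.016)[:,:2]*1000).astype(np.float32)
    print('hole' if h[0][i][3]>=0 else 'outer',cv2.contourArea(c),cv2.minEnclosingCircle(w),cv2.fitEllipse(w))
```

```text
t 32.65 tcp [ 0.5639 -0.0118  0.1605] yaw(y axis) 41.23 tilt 0.08 q [-0.22  0.53  1.65 -0.    0.96 -0.94] gap 0.6
outer 1295.0 ((568.4812622070312, -11.865121841430664), 21.450328826904297) ((566.9810791015625, -9.899922370910645), (33.231204986572266, 39.6299934387207), 26.48238754272461)
hole 836.5 ((566.5359497070312, -8.816776275634766), 14.762901306152344) ((566.3306884765625, -8.547106742858887), (27.622177124023438, 28.482654571533203), 83.15545654296875)
```

drive_tool --pt "0.001 0.005 0.04 0 0 0 0.2" --pt "0 0 0.04 0 0 0 0.2" --pt "0 0 0.04 0 0 0 0.2" --pt "0 0 0.02 0 0 0 0.2" --pt "0 0 0.015 0 0 0 0.2" --pt "0 0 0.0075 0 0 0 0.2" --pt "0 0 0 0 0 0 0.2" --newtons 30

```text
t: 33.4
tcp_pos: [0.5674, -0.0078, -0.0018]
tool_rot: [0.414, 0.91, -0.0, -0.0]
force: [0.0, -0.3, -0.5]
finger_gap: 0.598
gripper_force: 0.0
```

drive_tool --pt "0 0 0 0 0 0 0.05" --pt "0 0 0 0 0 0 -0.05" --pt "0 0 0 0 0 0 -0.15" --pt "0 0 0 0 0 0 -0.25" --pt "0 0 0 0 0 0 -0.35" --pt "0 0 0 0 0 0 -0.35"

```text
t: 34.0
tcp_pos: [0.5683, -0.008, 0.0002]
tool_rot: [0.414, 0.91, 0.0, 0.001]
force: [-0.9, -0.1, 5.7]
finger_gap: 0.399
gripper_force: 29.3
```

Gap 0.40 matches the 36 mm ring. The arm lifts it high, carries it to tray_two's near pocket and turns it clear of the valve.

drive_tool --pt "0 0 -0.03 0 0 0 -0.35" --pt "0 0 -0.04 0 0 0 -0.35" --pt "0 0 -0.04 0 0 0 -0.35" --pt "0.0371 0.0119 0 0 0 0 -0.35" --pt "0.0371 0.0119 0 0 0 0 -0.35" --pt "0.0371 0.0119 0 0 0 0 -0.35" --pt "0.0371 0.0119 0 0 0 0 -0.35" --pt "0.0371 0.0119 0 0 0 0 -0.35" --pt "0.0371 0.0119 0 0 0 0 -0.35" --pt "0.0371 0.0119 0 0 0 0 -0.35"

```text
t: 35.0
tcp_pos: [0.4587, 0.244, 0.1093]
tool_rot: [0.414, 0.91, 0.0, 0.0]
force: [0.6, 0.2, -0.9]
finger_gap: 0.4
gripper_force: 30.0
```

drive_tool --pt "0.0371 0.0119 0 0 0 0 -0.35" --pt "0 0 0 0 0 -8.5 -0.35" --pt "0 0 0 0 0 -8.5 -0.35" --pt "0 0 0 0 0 -8.5 -0.35" --pt "0 0 0 0 0 -8.5 -0.35" --pt "0 0 0 0 0 -8.5 -0.35" --pt "0 0 0 0 0 -8.5 -0.35" --pt "0 0 0 0 0 -8.5 -0.35" --pt "0 0 0 0 0 -8.5 -0.35" --pt "0 0 0 0 0 0 -0.35"

```text
t: 36.0
tcp_pos: [0.444, 0.2784, 0.1092]
tool_rot: [-0.166, 0.986, 0.0, 0.0]
force: [0.4, 0.1, -0.4]
finger_gap: 0.403
gripper_force: 30.1
```

drive_tool --pt "0 0 0 0 0 0 -0.35" --pt "0 0 0 0 0 0 -0.35"

```text
t: 36.2
tcp_pos: [0.444, 0.2784, 0.1089]
tool_rot: [-0.165, 0.986, 0.0, 0.0]
force: [0.6, -0.8, -0.2]
finger_gap: 0.405
gripper_force: 30.1
```

```bash
python3 -c "
from h import *
to(.4437,.278,.0035,109.1)"
```

```text
t 36.2 tcp [0.444  0.2784 0.1089] yaw(y axis) 109.0 tilt 0.02 q [ 0.35  0.57  1.79 -0.    0.78 -1.56] gap 0.405
shift now [ 0.0005 -0.0003  0.1054]
wz -0.1 shift after turn [ 0.0005 -0.0003  0.1054]
```

drive_tool --pt "0 0 0.03 0 0 0 -0.35" --pt "0 0 0.03 0 0 0 -0.35" --pt "0 0 0.02 0 0 0 -0.35" --pt "0 0 0.014 0 0 0 -0.35" --pt "0 0 0.006 0 0 0 -0.35" --pt "0 0 0.004 0 0 0 -0.35" --pt "0 0 0.002 0 0 0 -0.35" --pt "0 0 0 0 0 0 -0.35" --pt "0 0 0 0 0 0 -0.35"

```text
t: 37.1
tcp_pos: [0.4442, 0.2785, 0.0043]
tool_rot: [-0.166, 0.986, 0.0, 0.001]
force: [-2.2, -0.7, 4.8]
finger_gap: 0.404
gripper_force: 30.5
```

Contact on the floor; release and rise.

drive_tool --pt "0 0 0 0 0 0 -0.1" --pt "0 0 0 0 0 0 -0.05" --pt "0 0 0 0 0 0 0" --pt "0 0 -0.01 0 0 0 0" --pt "0 0 -0.03 0 0 0 0" --pt "0 0 -0.04 0 0 0 0" --pt "0 0 -0.04 0 0 0 0" --pt "0 0 -0.04 0 0 0 0" --pt "0.03 0 0 0 0 0 0" --pt "0 0 0 0 0 0 0"

```text
t: 38.1
tcp_pos: [0.4119, 0.2676, 0.1642]
tool_rot: [-0.166, 0.986, -0.0, -0.001]
force: [0.1, 0.8, -0.4]
finger_gap: 0.499
gripper_force: 0.0
```

drive_tool --pt "0 0 0 0 0 0 0" --pt "0 0 0 0 0 0 0"

```text
t: 38.3
tcp_pos: [0.4162, 0.2687, 0.1626]
tool_rot: [-0.166, 0.986, 0.0, 0.0]
force: [0.7, 0.1, -0.4]
finger_gap: 0.505
gripper_force: 0.0
```

```bash
python3 chk.py wrist .4437,.276,.02,.03,.004 .514,.300,.067,.025,.004; python3 chk.py top .58,-.291,.03,.03 .506,-.293,.04,.04 .451,.104,.062,.04
python3 - <<'E'
from h import *
d=snap('wrist'); e=snap('top')
a=cv2.resize(d['image'],(400,300)); b=cv2.resize(e['image'][140:380,120:520],(400,240))
cv2.imwrite('pics/fin.png',cv2.cvtColor(np.vstack([a,b]),cv2.COLOR_RGB2BGR))
E
```

```text
t 38.3 tcp [0.4162 0.2687 0.1626] yaw(y axis) 109.11 tilt 0.03 q [ 0.35  0.45  1.82 -0.    0.88 -1.56] gap 0.505
(0.4437, 0.276) 579 px 320.0 246.0 z [0.0176 0.0193 0.0203] rect [444.4 276.1] [35.1 40.6] 63.9 circ [445.7 278. ] 21.5
(0.514, 0.3) 343 px 319.0 349.0 z [0.064  0.0651 0.0666] rect [510.7 299.2] [18.2 17. ] 19.0 circ [510.9 299.7] 9.7
t 38.35 tcp [0.4163 0.2687 0.1624] yaw(y axis) 109.11 tilt 0.01 q [ 0.35  0.45  1.82 -0.    0.88 -1.56] gap 0.5
(0.58, -0.291) 145 px 447.0 231.0 z [0.0276 0.0307 0.0331] rect [ 581.  -289.7] [26.4 28.8] 1.7 circ [ 581.  -289.7] 15.1
(0.506, -0.293) 238 px 449.0 264.0 z [0.0371 0.0406 0.0433] rect [ 507.1 -293.2] [28.  43.4] 0.2 circ [ 508.3 -293.2] 24.4
(0.451, 0.104) 439 px 263.0 285.0 z [0.0593 0.0627 0.0657] rect [450.3 104.8] [48.2 48.2] 2.1 circ [451.1 105. ] 25.1
```

View pics/fin.png

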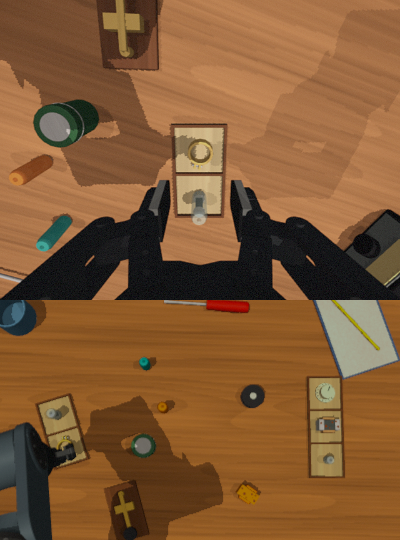

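The final picture shows the ring (200,152) and the tall valve (199,205) in tray_two, and the knob, choke and short valve in a row in tray_three. The canister, reel and screwdriver are in place, and the gripper is clear of everything.

```bash
python3 -c "
from station import manip
print(manip.sign_off())"
```

```text
the job is handed in; nothing more can be done
None
```

Both kits are in their trays and the job is handed in at about 38 s of the 128 s limit; all five pieces measured centred and seated on their pocket floors, though the hand-in returned no verdict.

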